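Lock a mould insert and check its gib gap with a taper gauge

ROBOT

A 6-joint arm with a two-finger parallel gripper is mounted at the origin on the work surface. World frame = base frame: x ahead of the robot, y to its left, z up, the work surface at z = 0. Lengths are in m, angles in degrees, forces in N, time in s.
With the tool pointing down it reaches from about 0.375 to 0.75 m from the base axis. Payload 9 kg.
Tool frame: the origin (TCP) lies at the very end of the fingers, on their centre line; the grasp point (between the pads) lies 19 mm behind it; y points along the fingers, z is the direction in which the jaws open and shut, and the axes are right-handed (so a half turn about y gives the same grasp; the last joint's range is limited). The gripper opens to 85 mm and grips with 20 to 120 N. Pads are 22 mm wide; open, the fingers measure 114 mm over their backs; the gripper's body (76 mm by 85 mm) begins 54 mm behind the grasp point. The pads swing forward as they close: fully open they stand 13 mm farther back than shut.
Start: joints at [-88.276, 5.964, 5.575, 89.605, 0, 77.527], TCP at [0.147, -0.582, 0.206] pointing down, gripper open.
Joint ranges: [-171.21, 171.21], [-48.23, 106.86], [-62.78, 66.21], [-105.2, 120.99], [-86.42, 89.51], [-180, 180]. Speed limits (degrees/s): [127.2, 127.2, 147.25, 180, 180, 180].

INTERFACE

Orientations are given as a 3x3 rotation matrix whose columns are the frame's x, y, z axes.
In Python, from cell import manip gives the robot as it stands. The module is installed in compiled form; this text tells all that it offers.
- The arm moves only by the tool arm_command, never from a script. Its argument "targets" is a list of rows, each a list of 3 entries, a list of its own where there are three numbers: the shift along the world's x, y, z in cm, then the turn about the world's z in degrees, then the gripper's target within -1 to 1 (fully open at 1, half-way at 0, shut at -1). A call has 1 to 12 rows; each row shifts and turns the commanded pose from where the row before left it; what a row does not reach is not made up. A row lasts 1/8 s, in which the tool goes at most 62.5 mm and 10.7 degrees, less where a joint would pass 70% of its speed; a pose out of reach is approached as far as the arm can. A call with a gripper value outside its range is refused whole. The fingers move at their own pace and stop on an object; "newtons" is the grip in N (left out, the last holds). Time passes only in rows, so rows that do not move let the fingers close. It gives the time, the measured TCP pose, the force and the opening at its end, in the units of the state.
- manip.state(): the state, without advancing time (a new reading comes with each control period).
- manip.snapshot(name): name is "scene" or "top"; returns a dict with "image" (420x560x3 uint8, red, green, blue), "range_z" (420x560 float32, m along the optical axis (not along the pixel's ray), 0 where there is no reading), "fx", "fy", "cx", "cy" (pixels), "k1" (the pictures are not rectified: a ray, as slopes to the right and down, at radius r is drawn at 1 + k1 r^2 times it, then the intrinsics apply), "world_from_camera" (4x4, takes a point from camera to world coordinates). Camera axes: x right, y down, z forward; pixel columns grow to the right and rows downward; lengths in m; the calibration is good to about 2 mm. A picture is of the moment at which its call begins.
- manip.finish_job(): hands the job in, once; it reports no verdict.
The state is a dict: "time": time; "q": joint angles; "dq": joint speeds; "effort": joint torques, N m; "tcp_pos": TCP position; "tool_rot": TCP orientation; "contact_force": force on the tool from outside, world axes, zero at the start; "torque": the same for the moment, N m; "finger_gap": finger opening in m.
Only numpy, scipy, OpenCV 4.12 (cv2) and the standard library are available. Lean on these libraries where they do the work, as an engineer would, in place of code of your own. Each camera call takes 0.05 s, during which the arm holds its last target.

TASK

Set the plain rectangular insert block upright into the rectangular pocket of the fitting fixture, fully home, let go of it, and then swing the fixture's lever fully shut over it. Then take the flat taper gauge out of its stand and slide its blade straight down into the gap between the locked insert and the sprung upright plate until it drags snugly, with a few newtons on the plate: do not ram it or drive it to the bottom. Finish while still gripping the gauge still at that depth, and leave the other things on the bench where they are.

Things in the scene. Friction and masses are not known exactly. Their poses are not given: they have to be found in the camera images.
- insert: The mould insert: a plain bright aluminium block, 44 (its x) x 32 (its y) x 70 mm tall (z), 0.27 kg or so, standing upright on the bench at the start, two small dark dots on top. Origin: centre of its underside. A half turn about z makes no difference.
- fixture: Fitting fixture, fixed to the bench: steel base 165 (x -87.5 to +77.5) x 110 (y) x 25 mm tall, with a pocket (pocket), a backing wall at x -35 to -23 mm (60 mm wide, top 75 mm above the bench), a lever post behind it and the sprung gib on the +x side. Origin: under the pocket's centre, at bench height; x points from lever pivot across the pocket to the gib. Turned up to 0.3 rad.
- pocket (a point): Centre of the pocket's floor, 10 mm above the bench. The pocket is 46.4 (fixture x) x 34.4 mm (fixture y) and 15 mm deep with a 2 mm chamfered mouth; a block seated in it has its top 80 mm above the bench and its x axis along the fixture's x.
- lever (a joint): Swing angle of the locking lever about its vertical pivot, rad: 0 = shut (arm along the fixture's +x, over the seated insert), grows as it opens towards the fixture's +y, stop at 1.75. It stays where it is left (about 0.06 N m of friction). The arm is 57 mm long, 16 mm wide, its underside 82 mm and its top 92 mm above the bench.
- lever_pivot (a point): A point on the lever's pivot axis, 60 mm from the pocket's centre towards the fixture's -x, 82 mm above the bench.
- lever_pin (a point): Top centre of the upright steel grip pin on the lever, diameter 14 mm, standing 28 mm up from the arm's top to 120 mm above the bench, 42 mm from the pivot axis.
- gib_mount: The gib: fixed bracket on the base with a sprung upright steel plate 44 mm wide in y. Origin: on the base's top (25 mm above the bench), under the plate's working face (looking to -x, at the insert) at mid-width; axes as the fixture's. The gap between the face and a centred insert is 5 to 7.5 mm (the insert can shift about 1 mm in its pocket).
- gib_plate (a joint): How far the gib plate is pushed back from rest (towards +x), m: 0 to 0.007, spring 5000 N/m (5 N per mm).
- gib_face (a point): Top edge of the gib plate's working face at mid-width, 75 mm above the bench. Above it the plate leans back in a 45 degree lead-in 5 mm high (top of plate 80 mm above the bench). The gap is open down to the base's top, 25 mm above the bench.
- gauge: Taper gauge, 0.12 kg: flat steel wedge blade 22 mm wide (y), 70 mm long, thickness (x) growing evenly from 2.5 mm at the tip to 12.5 mm, both faces leaning alike. It floats 2.5 mm either way along x in its handle on a light spring (0.8 N per mm), so it centres itself. Black handle 18 (x) x 32 (y) x 45 mm tall. Origin: centre of the tip; z up to the handle. Starts upright in its stand, blade hidden, handle 80 to 125 mm above the bench. A half turn is the same.
- gauge_stand: Fixed light wooden block 48 (x) x 58 (y) x 80 mm tall, with a slot 14.5 x 25 mm, 75 mm deep, in which the taper gauge hangs. Origin: centre of its underside; the gauge's x axis lies along its x. A like block nearby holds another gauge.
- plug_gauge: Not needed: a round plug gauge with a round black handle (22 mm diameter) hanging in a like wooden block. Origin 60 mm below the handle. Leave it alone.
- core_pin: Bystander: round stepped steel core pin, 42 mm diameter, 55 mm tall. Origin: centre of its underside.
- paste_jar: Bystander: small white jar, 56 mm diameter, 55 mm tall. Origin: centre of its underside.
- scraper: Bystander: hand scraper with a wooden handle, lying on the bench.
- brush: Bystander: brush lying on the bench.
- parallel: Bystander: flat steel bar 150 x 30 x 18 mm, lying on the bench.
There are look-alikes about, which are no part of the job. What is shaped like the insert but blue or purple is not meant.

How it is judged:
By the outcome, as a careful person would: the job done as asked, in the order asked, and still so for the second after the job is handed in, while the arm keeps its last pose, push and grip.
It also fails if it takes over 72 s, if anything falls off the work surface, if the arm or the gripper's body presses on something with over 40 N, if the wrist force passes 120 N, or if a joint passes its speed limit or range.

## Working session

There is one attempt and no reset: what is moved stays moved. The work goes in short steps, Python scripts to look and compute and a tool call to move; the robot and the scene stay as the last step left them, time stands still between calls to the robot, and variables do not carry over. Pictures are saved under pics/ and viewed, and the job is handed in when it is done.

Besides the shell and the picture viewer there is one more tool, called as name([rows], argument=value, ...), one row to a line, values as JSON. arm_command: Moves the arm, as the interface text tells. Its arguments: {"type":"object","properties":{"targets":{"type":"array"},"newtons":{"type":"number"}},"required":["targets"]}

```bash
mkdir -p pics; cat > h.py <<'E'
import numpy as np, cv2
from cell import manip
def snap(n,f):
    s=manip.snapshot(n); np.savez('pics/'+f+'.npz',**{k:np.array(v) for k,v in s.items()})
    cv2.imwrite('pics/'+f+'.png',cv2.cvtColor(s['image'],cv2.COLOR_RGB2BGR)); return s
def load(f): 
    d=np.load('pics/'+f+'.npz'); return {k:d[k] for k in d}
def ray(s,u,v):
    xd=(u-s['cx'])/s['fx'];yd=(v-s['cy'])/s['fy'];x,y=xd,yd
    for _ in range(30):
        f=1+s['k1']*(x*x+y*y);x,y=xd/f,yd/f
    T=s['world_from_camera'];return T[:3,3],T[:3,:3]@np.array([x,y,1.0])
def onz(s,u,v,z):
    o,d=ray(s,u,v);return o+d*(z-o[2])/d[2]
def depth(s,u,v):
    o,d=ray(s,u,v);return o+d*float(s['range_z'][int(round(v)),int(round(u))])
def cloud(s):
    h,w=s['range_z'].shape;uu,vv=np.meshgrid(np.arange(w),np.arange(h))
    xd=(uu-s['cx'])/s['fx'];yd=(vv-s['cy'])/s['fy'];x,y=xd.copy(),yd.copy()
    for _ in range(30):
        f=1+s['k1']*(x*x+y*y);x,y=xd/f,yd/f
    P=np.stack([x,y,np.ones_like(x)],-1)*s['range_z'][...,None]
    T=s['world_from_camera'];return P@T[:3,:3].T+T[:3,3]
def proj(s,p):
    T=s['world_from_camera'];c=T[:3,:3].T@(np.array(p)-T[:3,3]);x,y=c[0]/c[2],c[1]/c[2];f=1+s['k1']*(x*x+y*y)
    return s['cx']+s['fx']*x*f, s['cy']+s['fy']*y*f
E
python3 - <<'E'
from h import *
for n in('scene','top'):
    s=snap(n,n+'0'); print(n,s['fx'],s['cx'],s['cy'],s['k1'],s['world_from_camera'].round(3).tolist())
st=manip.state(); print({k:np.round(v,3).tolist() for k,v in st.items()})
E
```

```text
scene 511.7148394756908 275.4516897911961 209.99236723421902 -0.18296026751745553 [[-0.45, 0.558, -0.697, 1.431], [0.893, 0.285, -0.348, 0.513], [0.005, -0.779, -0.627, 0.944], [0.0, 0.0, 0.0, 1.0]]
top 516.111802581753 278.28119187192186 201.80053431662375 -0.14699120028752244 [[0.008, -0.994, 0.108, 0.34], [-1.0, -0.008, -0.004, 0.062], [0.005, -0.108, -0.994, 1.571], [0.0, 0.0, 0.0, 1.0]]
{'time': 0.1, 'q': [-88.274, 5.995, 5.531, 89.604, 0.001, 77.528], 'dq': [-0.03, -0.221, 0.132, 0.13, 0.083, 0.055], 'effort': [0.006, -55.821, 50.472, 0.013, -0.0, 0.0], 'tcp_pos': [0.147, -0.581, 0.205], 'tool_rot': [[-0.969, -0.0, 0.245], [-0.245, 0.001, -0.969], [-0.0, -1.0, -0.001]], 'contact_force': [0.112, -0.992, -0.398], 'torque': [0.004, -0.038, 0.054], 'finger_gap': 0.085}
```

View pics/scene0.png

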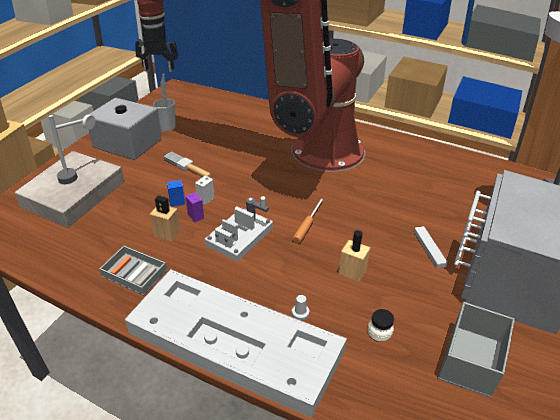

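View pics/top0.png

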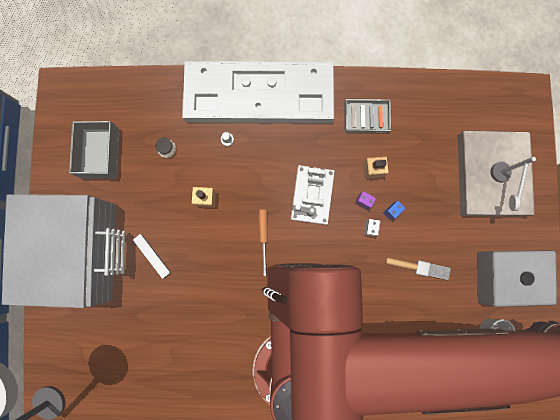

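```bash
python3 - <<'E'
import cv2,numpy as np
a=cv2.imread('pics/scene0.png');b=cv2.imread('pics/top0.png')
cv2.imwrite('pics/c1.png',cv2.resize(a[160:290,140:290],(750,600*130*5//650//1*1) if 0 else None,fx=4.6,fy=4.6,interpolation=cv2.INTER_CUBIC))
cv2.imwrite('pics/c2.png',cv2.resize(b[140:250,280:420],None,fx=5.4,fy=5.4,interpolation=cv2.INTER_CUBIC))
x=cv2.resize(a[220:290,320:390],None,fx=5.5,fy=5.5,interpolation=cv2.INTER_CUBIC)
y=cv2.resize(b[170:240,170:240],None,fx=5.5,fy=5.5,interpolation=cv2.INTER_CUBIC)
cv2.imwrite('pics/c3.png',np.hstack([x,y]))
E
```

```text
(no output)
```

View pics/c1.png

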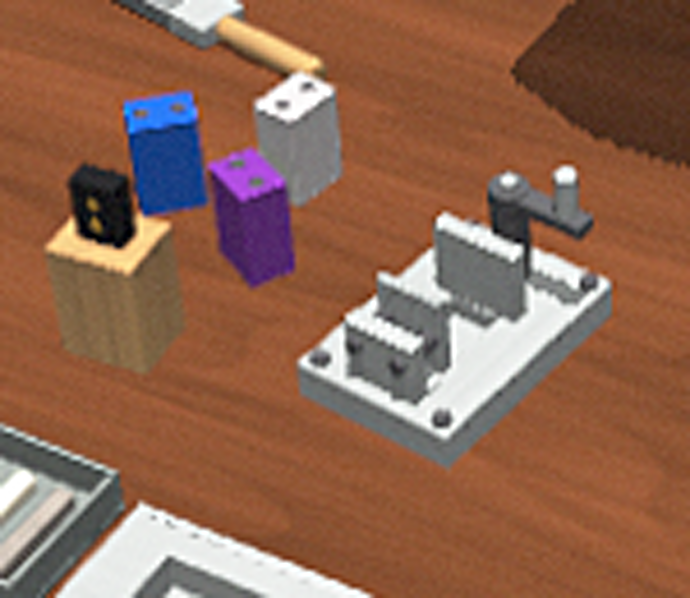

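View pics/c2.png

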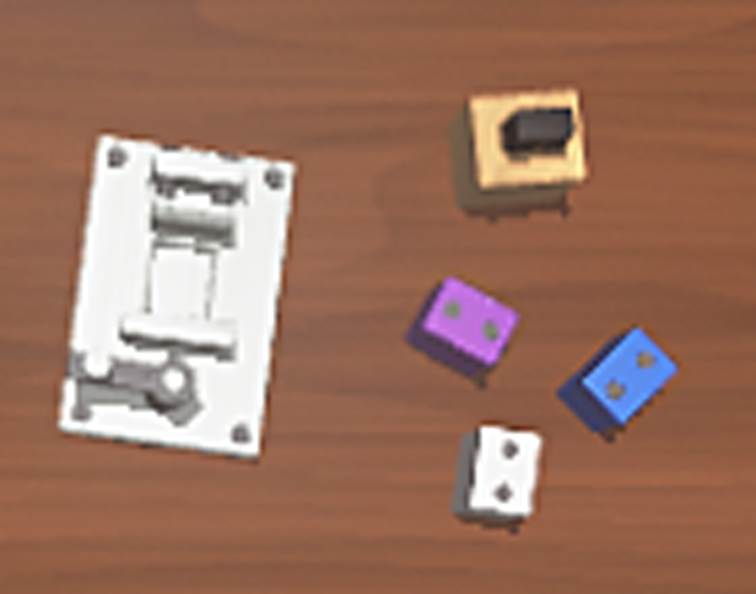

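View pics/c3.png

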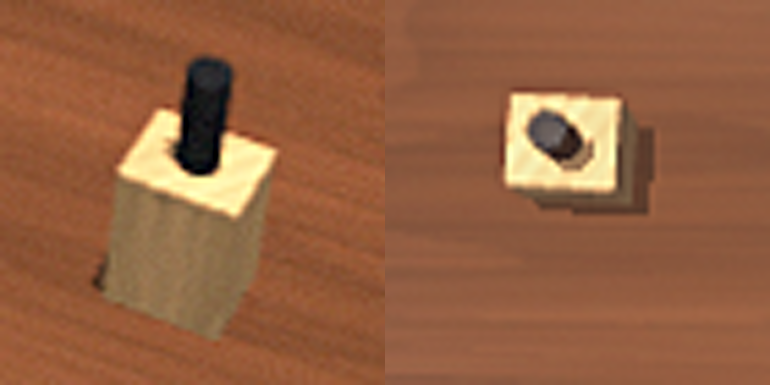

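```bash
cat > m1.py <<'E'
from h import *
T=load('top0');S=load('scene0')
def plane_region(s,roi,zlo,zhi,z,name,colf=None):
    u0,u1,v0,v1=roi;C=cloud(s);m=np.zeros(s['range_z'].shape,np.uint8)
    k=(C[...,2]>zlo)&(C[...,2]<zhi)
    if colf is not None:k&=colf(s['image'].astype(int))
    m[v0:v1,u0:u1]=k[v0:v1,u0:u1]
    n,l,stt,c=cv2.connectedComponentsWithStats(m)
    if n<2: print(name,'none');return
    i=1+np.argmax(stt[1:,4]);vs,us=np.nonzero(l==i)
    P=np.array([onz(s,u,v,z) for u,v in zip(us,vs)])
    zz=C[vs,us,2]
    r=cv2.minAreaRect((P[:,:2]*1000).astype(np.float32))
    print(name,'n',len(us),'px',us.mean().round(1),vs.mean().round(1),'z med',np.median(zz).round(4),'cen',P[:,:2].mean(0).round(4),'rect c',np.round(r[0],1),'size',np.round(r[1],1),'ang',round(r[2],1))
bright=lambda I:(I.min(-1)>150)&(I.max(-1)-I.min(-1)<40)
blk=lambda I:(I.max(-1)<75)
wood=lambda I:(I[...,0]>170)&(I[...,0]-I[...,2]>40)
for nm,s,r in(('top',T,dict(i=(360,385,212,245),g=(360,395,148,185),f=(285,340,160,228))),('scene',S,dict(i=(193,217,172,206),g=(145,185,188,245),f=(200,275,195,258)))):
    plane_region(s,r['i'],.058,.085,.070,nm+' insert',bright)
    plane_region(s,r['g'],.06,.095,.080,nm+' stand',wood)
    plane_region(s,r['g'],.112,.14,.125,nm+' handle',blk)
    plane_region(s,r['f'],.012,.035,.025,nm+' base')
E
python3 m1.py
```

```text
top insert n 153 px 373.0 226.6 z med 0.07 cen [ 0.4318 -0.2216] rect c [ 431.7 -221.7] size [32.1 43.5] ang 81.0
top stand n 195 px 376.4 166.2 z med 0.0803 cen [ 0.6094 -0.2321] rect c [ 611.4 -235.2] size [48.4 58.4] ang 4.9
top handle n 27 px 380.0 163.7 z med 0.1244 cen [ 0.6087 -0.234 ] rect c [ 609.8 -233.2] size [17.9 32.9] ang 7.1
top base n 1376 px 312.9 195.6 z med 0.0252 cen [ 0.5274 -0.0482] rect c [531.7 -47.5] size [110.5 166.5] ang 82.5
scene insert n 89 px 203.6 181.0 z med 0.0693 cen [ 0.4325 -0.2222] rect c [ 432.5 -222.2] size [32.8 42.3] ang 79.7
scene stand n 147 px 163.0 213.2 z med 0.0807 cen [ 0.6195 -0.2304] rect c [ 613.3 -236.3] size [48. 60.] ang 4.9
scene handle n 90 px 161.3 200.1 z med 0.1222 cen [ 0.6192 -0.2288] rect c [ 619.  -228.8] size [28.4 42.1] ang 1.1
scene base n 1147 px 241.0 235.9 z med 0.0258 cen [ 0.5487 -0.03  ] rect c [535.7 -44.6] size [121.6 178.4] ang 83.1
```

```bash
cat > edges.py <<'E'
from h import *
# refine rectangle (center,ang,sx,sy at height z): sample across each side, subpixel half-crossing, fit lines via lstsq
def edgepts(s,c,a,half,side,z,ch,span=.8,reach=.008,n=41):
    ex=np.array([np.cos(a),np.sin(a)]);ey=np.array([-ex[1],ex[0]])
    ax,sg=side; nrm=(ex if ax==0 else ey)*sg; tan=ey if ax==0 else ex
    hl=half[1-ax]*span; out=[]
    I=ch(s['image'].astype(np.float32))
    for t in np.linspace(-hl,hl,n):
        ds=np.linspace(-reach,reach,33)
        P=[np.r_[c+nrm*(half[ax]+d)+tan*t,z] for d in ds]
        uv=np.array([proj(s,p) for p in P],np.float32)
        v=cv2.remap(I,uv[:,0:1],uv[:,1:2],cv2.INTER_LINEAR).ravel()
        hi,lo=v[:6].mean(),v[-6:].mean()
        if hi-lo<25: continue
        m=(hi+lo)/2;k=np.nonzero((v[:-1]>=m)&(v[1:]<m))[0]
        if len(k)==0: continue
        k=k[0];f=(v[k]-m)/(v[k]-v[k+1]);out.append((t,ds[k]+f*(ds[1]-ds[0])))
    return np.array(out)
def refine(s,c,a,half,z,ch,name,sides=((0,1),(0,-1),(1,1),(1,-1)),**kw):
    c=np.array(c,float);
    for it in range(3):
        ex=np.array([np.cos(a),np.sin(a)]);ey=np.array([-ex[1],ex[0]]);off={};sl={}
        for sd in sides:
            e=edgepts(s,c,a,half,sd,z,ch,**kw)
            if len(e)<8: continue
            for _ in range(3):
                p=np.polyfit(e[:,0],e[:,1],1);r=e[:,1]-np.polyval(p,e[:,0]);q=np.abs(r)<=max(2*np.median(np.abs(r)),.0003);e=e[q]
            off[sd]=p[1];sl[sd]=p[0]*sd[1]*(-1 if sd[0]==0 else 1)
        da=np.mean(list(sl.values())) 
        for ax,e in((0,ex),(1,ey)):
            o=[sg*off[(ax,sg)] for sg in(1,-1) if (ax,sg) in off]
            if o: c=c+e*np.mean(o)
        a+=da
    print(name,'c',(c*1000).round(2),'ang',np.degrees(a).round(2),'offs mm',{k:round(v*1000,2) for k,v in off.items()},'slopes deg',{k:round(np.degrees(v),2) for k,v in sl.items()})
    return c,a
B=lambda I:I[...,2]
E
cat > m2.py <<'E'
from edges import *
T=load('top0');S=load('scene0');r=np.radians
for n,s in(('top',T),('scene',S)):
    refine(s,(.432,-.222),r(-9),(.022,.016),.070,B,n+' insert')
    refine(s,(.5317,-.0475),r(-7.5),(.0825,.055),.025,B,n+' base')
    refine(s,(.6114,-.2352),r(4.9),(.024,.029),.080,B,n+' stand')
E
python3 m2.py
```

```text
top insert c [ 431.29 -222.37] ang -8.85 offs mm {(0, 1): np.float64(0.55), (0, -1): np.float64(0.59), (1, 1): np.float64(0.29), (1, -1): np.float64(0.26)} slopes deg {(0, 1): np.float64(0.22), (0, -1): np.float64(0.55), (1, 1): np.float64(-0.39), (1, -1): np.float64(-0.58)}
top base c [531.23 -46.89] ang -7.53 offs mm {(0, 1): np.float64(0.88), (0, -1): np.float64(0.89), (1, 1): np.float64(0.74), (1, -1): np.float64(0.79)} slopes deg {(0, 1): np.float64(-0.14), (0, -1): np.float64(0.08), (1, 1): np.float64(0.01), (1, -1): np.float64(0.01)}
top stand c [ 613.04 -235.34] ang 5.1 offs mm {(0, 1): np.float64(0.47), (0, -1): np.float64(0.33), (1, 1): np.float64(0.22), (1, -1): np.float64(0.23)} slopes deg {(0, 1): np.float64(0.88), (0, -1): np.float64(-0.25), (1, 1): np.float64(0.25), (1, -1): np.float64(-0.73)}
scene insert c [ 430.56 -223.15] ang -8.25 offs mm {(0, 1): np.float64(1.61), (0, -1): np.float64(1.62), (1, 1): np.float64(0.89), (1, -1): np.float64(0.89)} slopes deg {(0, 1): np.float64(3.77), (0, -1): np.float64(-4.62), (1, 1): np.float64(0.4), (1, -1): np.float64(0.57)}
scene base c [530.81 -48.47] ang -6.56 offs mm {(0, 1): np.float64(-0.05), (0, -1): np.float64(-0.47), (1, 1): np.float64(0.78), (1, -1): np.float64(0.92)} slopes deg {(0, 1): np.float64(-0.7), (0, -1): np.float64(3.57), (1, 1): np.float64(-1.01), (1, -1): np.float64(-0.55)}
scene stand c [ 611.84 -236.49] ang 6.23 offs mm {(0, 1): np.float64(0.01), (1, 1): np.float64(0.35), (1, -1): np.float64(0.61)} slopes deg {(0, 1): np.float64(-0.11), (1, 1): np.float64(0.33), (1, -1): np.float64(1.37)}
```

arm_command([
  [[1.9,2.4,0],10.4,0.6],
  [[1.9,2.4,0],10.4,0.6],
  [[1.9,2.4,0],10.4,0.6],
  [[1.9,2.4,0],10.4,0.6],
  [[1.9,2.4,0],10.4,0.6],
  [[1.9,2.4,0],10.4,0.6],
  [[1.9,2.4,0],10.4,0.6],
  [[1.9,2.4,0],10.4,0.6],
  [[1.9,2.4,0],10.4,0.6],
  [[1.9,2.4,0],10.4,0.6],
  [[1.9,2.4,0],10.4,0.6],
  [[1.9,2.4,0],10.4,0.6],
])

```text
time: 1.6
tcp_pos: [0.3756, -0.2927, 0.2058]
tool_rot: [[0.759, -0.0, 0.652], [-0.652, 0.0, 0.759], [-0.0, -1.0, 0.0]]
contact_force: [1.0, 0.4, 0.2]
finger_gap: 0.0681
```

arm_command([
  [[1.9,2.4,0],10.4,0.6],
  [[1.9,2.4,0],10.4,0.6],
  [[1.9,2.4,0],10.4,0.6],
  [[0,0,0],0,0.6],
  [[0,0,0],0,0.6],
])

```text
time: 2.22
tcp_pos: [0.4319, -0.2219, 0.2058]
tool_rot: [[0.985, -0.001, 0.172], [-0.172, 0.0, 0.985], [-0.001, -1.0, 0.0]]
contact_force: [0.7, -0.1, -0.3]
finger_gap: 0.0683
```

```bash
cat > st.py <<'E'
from h import *
s=manip.state();R=s['tool_rot'];R=np.array(R)
print('t',s['time'],'tcp mm',(np.array(s['tcp_pos'])*1000).round(2),'yaw',np.degrees(np.arctan2(R[1,0],R[0,0])).round(2),'ydown',R[:,1].round(3),'F',np.round(s['contact_force'],2),'M',np.round(s['torque'],3),'gap',round(s['finger_gap']*1000,2),'q',np.round(s['q'],1))
E
python3 st.py
```

```text
t 2.225 tcp mm [ 431.87 -221.85  205.85] yaw -9.91 ydown [-0.001  0.    -1.   ] F [ 0.74 -0.13 -0.26] M [0.039 0.013 0.003] gap 68.32 q [-42.7 -14.1 -13.6  90.5  -0.  -32.8]
```

arm_command([
  [[-0.08,-0.08,-3],1.1,0.6],
  [[0,0,-4],0,0.6],
  [[0,0,-4],0,0.6],
  [[0,0,-4],0,0.6],
  [[0,0,-2],0,0.6],
  [[0,0,-1.1],0,0.6],
  [[0,0,0],0,0.6],
])

```text
time: 3.1
tcp_pos: [0.4309, -0.2228, 0.0249]
tool_rot: [[0.988, -0.001, 0.153], [-0.153, 0.001, 0.988], [-0.001, -1.0, 0.0]]
contact_force: [-0.9, 0.1, 0.2]
finger_gap: 0.0682
```

arm_command([
  [[0,0,0],0,0],
  [[0,0,0],0,-0.2],
  [[0,0,0],0,-0.5],
  [[0,0,0],0,-0.5],
  [[0,0,0],0,-0.5],
], newtons=40)

```text
time: 3.72
tcp_pos: [0.4319, -0.2231, 0.0262]
tool_rot: [[0.988, 0.001, 0.151], [-0.151, -0.001, 0.988], [0.001, -1.0, -0.001]]
contact_force: [-1.0, -0.5, 7.6]
finger_gap: 0.0315
```

```bash
python3 st.py
```

```text
t 3.725 tcp mm [ 431.95 -223.13   26.21] yaw -8.7 ydown [ 0.001 -0.001 -1.   ] F [-1.01 -0.52  7.58] M [-0.055  0.233  0.069] gap 31.49 q [-42.8 -11.7 -30.3  71.2  -0.  -34.1]
```

arm_command([
  [[0,0,0.5],0,-0.5],
  [[0,0,3],0,-0.5],
  [[0,0,4],0,-0.5],
  [[0,0,3.5],0,-0.5],
  [[2.6,4.3,0],0.4,-0.5],
  [[2.6,4.4,0],0.4,-0.5],
  [[2.6,4.4,0],0.4,-0.5],
  [[2.7,4.4,0],0.1,-0.5],
  [[0,0,0],0,-0.5],
  [[0,0,0],0,-0.5],
])

```text
time: 4.97
tcp_pos: [0.5359, -0.0475, 0.1348]
tool_rot: [[0.992, -0.001, 0.128], [-0.128, 0.0, 0.992], [-0.001, -1.0, -0.0]]
contact_force: [0.1, -0.2, -2.4]
finger_gap: 0.0308
```

```bash
python3 st.py; python3 - <<'E'
from h import *
for n in('scene','top'): snap(n,n+'1')
a=cv2.imread('pics/scene1.png')[130:290,170:330];b=cv2.imread('pics/top1.png')[130:240,270:380]
cv2.imwrite('pics/c4.png',np.hstack([cv2.resize(a,(400,400),interpolation=cv2.INTER_CUBIC),cv2.resize(b,(400,400),interpolation=cv2.INTER_CUBIC)]))
E
```

```text
t 4.975 tcp mm [535.94 -47.45 134.81] yaw -7.37 ydown [-0.001  0.    -1.   ] F [ 0.07 -0.21 -2.35] M [-0.028 -0.021  0.048] gap 30.83 q [-19.   -4.9 -12.8  82.2  -0.  -11.6]
```

View pics/c4.png

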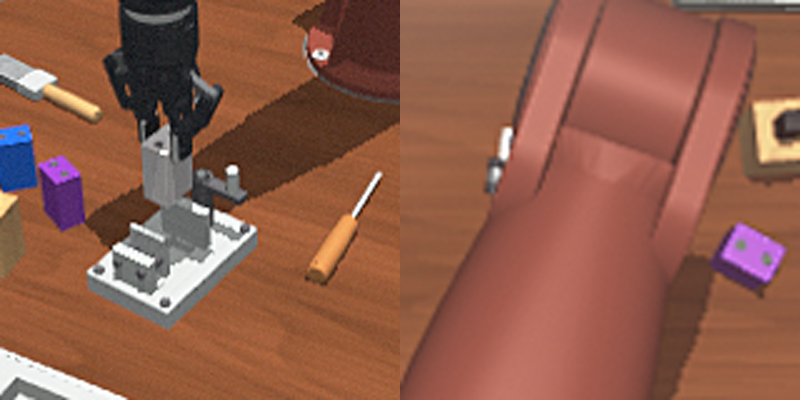

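```bash
cat > m3.py <<'E'
from h import *
s=load('scene1');C=cloud(s);a=np.radians(-7.5);o=np.array([.5361,-.048])
d=C[...,:2]-o;X=(d[...,0]*np.cos(a)+d[...,1]*np.sin(a))*1000;Y=(-d[...,0]*np.sin(a)+d[...,1]*np.cos(a))*1000;Z=C[...,2]*1000
gx=np.gradient(X,axis=1);
def face(name,m,V,U):
    v=V[m];u=U[m];
    if len(v)<5: print(name,len(v));return
    for _ in range(3):
        p=np.polyfit(u,v,1);r=v-np.polyval(p,u);k=np.abs(r)<max(2*np.median(abs(r)),.3);v,u=v[k],u[k]
    print(name,len(v),'pos',np.median(v).round(2),'slope deg',np.degrees(p[0]).round(2),'std',r.std().round(2),'span',u.min().round(1),u.max().round(1))
face('block +x',(abs(X-22)<5)&(abs(Y)<13)&(Z>114)&(Z<165),X,Y)
face('block +y',(abs(Y-16)<5)&(abs(X)<19)&(Z>114)&(Z<127),Y,X)
face('base +x',(abs(X-77.5)<4)&(abs(Y)<50)&(Z>4)&(Z<21),X,Y)
face('base +y',(abs(Y-55)<4)&(abs(X)<70)&(Z>4)&(Z<21),Y,X)
face('wall +x',(abs(X+23)<4)&(abs(Y)<28)&(Z>32)&(Z<71),X,Y)
face('wall +y',(abs(Y-30)<4)&(abs(X+29)<8)&(Z>32)&(Z<71),Y,X)
face('wall top',(abs(Z-75)<4)&(abs(X+29)<5)&(abs(Y)<28),Z,Y)
face('gibtop',(abs(Z-80)<4)&(abs(X-40)<15)&(abs(Y)<20),X,Y)
m=(abs(Y)<25)&(X>20)&(X<75)&(Z>28)
h=np.histogram(X[m],bins=np.arange(20,76,2));print(list(zip(h[1].astype(int),h[0])))
E
python3 m3.py
```

```text
block +x 71 pos 20.56 slope deg 0.58 std 0.88 span -12.5 12.6
block +y 33 pos 15.88 slope deg 0.43 std 0.86 span -18.3 17.9
base +x 103 pos 76.39 slope deg -0.19 std 1.06 span -49.9 47.9
base +y 102 pos 54.13 slope deg 0.12 std 0.91 span -68.7 69.4
wall +x 107 pos -24.36 slope deg -0.68 std 0.9 span -26.7 27.7
wall +y 19 pos 29.0 slope deg 6.38 std 0.65 span -34.8 -22.3
wall top 22 pos 75.9 slope deg 1.88 std 0.87 span -11.8 26.9
gibtop 22 pos 36.42 slope deg 1.95 std 1.89 span -19.9 19.9
[(np.int64(20), np.int64(134)), (np.int64(22), np.int64(61)), (np.int64(24), np.int64(24)), (np.int64(26), np.int64(44)), (np.int64(28), np.int64(76)), (np.int64(30), np.int64(115)), (np.int64(32), np.int64(153)), (np.int64(34), np.int64(189)), (np.int64(36), np.int64(296)), (np.int64(38), np.int64(258)), (np.int64(40), np.int64(226)), (np.int64(42), np.int64(169)), (np.int64(44), np.int64(204)), (np.int64(46), np.int64(229)), (np.int64(48), np.int64(246)), (np.int64(50), np.int64(212)), (np.int64(52), np.int64(102)), (np.int64(54), np.int64(34)), (np.int64(56), np.int64(24)), (np.int64(58), np.int64(24)), (np.int64(60), np.int64(16)), (np.int64(62), np.int64(29)), (np.int64(64), np.int64(66)), (np.int64(66), np.int64(54)), (np.int64(68), np.int64(26)), (np.int64(70), np.int64(5)), (np.int64(72), np.int64(4))]
```

arm_command([
  [[0.03,-0.085,-1],0,-0.5],
  [[0,0,-3],0,-0.5],
  [[0,0,-2.5],0,-0.5],
  [[0,0,-1],0,-0.5],
  [[0,0,0],0,-0.5],
  [[0,0,0],0,-0.5],
])

```text
time: 5.82
tcp_pos: [0.537, -0.0486, 0.061]
tool_rot: [[0.992, 0.001, 0.129], [-0.129, -0.0, 0.992], [0.001, -1.0, -0.0]]
contact_force: [-0.7, -0.7, -1.5]
finger_gap: 0.0312
```

```bash
python3 st.py
```

```text
t 5.825 tcp mm [536.96 -48.64  61.02] yaw -7.42 ydown [ 0.001 -0.    -1.   ] F [-0.72 -0.72 -1.45] M [-0.023  0.044 -0.01 ] gap 31.15 q [-19.1  -3.3 -18.9  74.3   0.  -11.7]
```

arm_command([
  [[0,0,-0.5],0,-0.5],
  [[0,0,-0.3],0,-0.5],
  [[0,0,-0.2],0,-0.5],
  [[0,0,-0.2],0,-0.5],
  [[0,0,-0.2],0,-0.5],
  [[0,0,0],0,-0.5],
])

```text
time: 6.58
tcp_pos: [0.5366, -0.0483, 0.046]
tool_rot: [[0.992, -0.0, 0.129], [-0.129, 0.0, 0.992], [-0.0, -1.0, 0.0]]
contact_force: [-0.1, -0.1, -2.9]
finger_gap: 0.0314
```

```bash
python3 st.py
```

```text
t 6.575 tcp mm [536.58 -48.32  45.95] yaw -7.4 ydown [-0.  0. -1.] F [-0.1  -0.09 -2.93] M [-0.     0.017  0.012] gap 31.36 q [-19.1  -2.7 -20.   72.8   0.  -11.7]
```

arm_command([
  [[0,0,-0.3],0,-0.5],
  [[0,0,-0.3],0,-0.5],
  [[0,0,-0.2],0,-0.5],
  [[0,0,-0.2],0,-0.5],
  [[0,0,-0.1],0,-0.5],
  [[0,0,0],0,-0.5],
])

```text
time: 7.32
tcp_pos: [0.5369, -0.0485, 0.0362]
tool_rot: [[0.992, 0.001, 0.129], [-0.129, -0.0, 0.992], [0.001, -1.0, -0.0]]
contact_force: [-2.7, 0.4, 8.4]
finger_gap: 0.0309
```

```bash
python3 st.py
```

```text
t 7.325 tcp mm [536.88 -48.46  36.24] yaw -7.4 ydown [ 0.001 -0.    -1.   ] F [-2.69  0.43  8.44] M [0.313 1.037 0.045] gap 30.94 q [-19.1  -2.4 -20.7  71.7  -0.  -11.7]
```

arm_command([
  [[0,0,0.1],0,-0.2],
  [[0,0,0],0,0.2],
  [[0,0,0],0,0.3],
  [[0,0,0],0,0.3],
  [[0,0,2],0,0.3],
  [[0,0,4],0,0.3],
  [[0,0,5],0,0.3],
  [[0,0,5],0,0.3],
  [[-2,0,0],0,0.3],
  [[-5,0,0],0,0.3],
  [[-5,0,0],0,0.3],
  [[0,0,0],0,0.3],
])

```text
time: 8.82
tcp_pos: [0.415, -0.0482, 0.1981]
tool_rot: [[0.992, 0.003, 0.13], [-0.13, -0.001, 0.992], [0.003, -1.0, -0.001]]
contact_force: [1.8, -0.7, 0.4]
finger_gap: 0.0554
```

```bash
python3 st.py; python3 - <<'E'
from h import *
for n in('scene','top'): snap(n,n+'2')
a=cv2.imread('pics/scene2.png')[180:280,190:290];b=cv2.imread('pics/top2.png')[150:250,270:370]
cv2.imwrite('pics/c5.png',np.hstack([cv2.resize(a,(400,400),interpolation=cv2.INTER_CUBIC),cv2.resize(b,(400,400),interpolation=cv2.INTER_CUBIC)]))
E
sed -e 's/scene1/scene2/' -e '/block +x/d;/block +y/d' m3.py > m4.py; cat >> m4.py <<'E'
face('block top',(abs(Z-80)<12)&(abs(X)<17)&(abs(Y)<13),Z,X)
face('block +x',(abs(X-22)<4)&(abs(Y)<13)&(Z>45)&(Z<77),X,Y)
face('block +y',(abs(Y-16)<4)&(abs(X)<18)&(Z>30)&(Z<76),Y,X)
E
python3 m4.py
```

```text
t 8.825 tcp mm [414.97 -48.19 198.08] yaw -7.45 ydown [ 0.003 -0.001 -1.   ] F [ 1.81 -0.71  0.37] M [ 0.009 -0.039 -0.061] gap 55.43 q [-24.7 -26.9 -24.5  92.2  -0.  -17.2]
base +x 97 pos 76.53 slope deg -0.95 std 1.13 span -48.0 49.1
base +y 93 pos 54.33 slope deg 0.25 std 0.71 span -68.3 66.3
wall +x 35 pos -24.78 slope deg 2.61 std 1.2 span -27.7 28.0
wall +y 29 pos 28.74 slope deg 4.31 std 0.92 span -36.4 -21.5
wall top 29 pos 76.46 slope deg -0.18 std 1.24 span -26.1 27.5
gibtop 27 pos 36.02 slope deg 0.24 std 1.92 span -19.7 17.5
[(np.int64(20), np.int64(17)), (np.int64(22), np.int64(9)), (np.int64(24), np.int64(1)), (np.int64(26), np.int64(3)), (np.int64(28), np.int64(14)), (np.int64(30), np.int64(7)), (np.int64(32), np.int64(10)), (np.int64(34), np.int64(35)), (np.int64(36), np.int64(62)), (np.int64(38), np.int64(44)), (np.int64(40), np.int64(7)), (np.int64(42), np.int64(9)), (np.int64(44), np.int64(3)), (np.int64(46), np.int64(3)), (np.int64(48), np.int64(5)), (np.int64(50), np.int64(1)), (np.int64(52), np.int64(3)), (np.int64(54), np.int64(10)), (np.int64(56), np.int64(11)), (np.int64(58), np.int64(17)), (np.int64(60), np.int64(14)), (np.int64(62), np.int64(28)), (np.int64(64), np.int64(65)), (np.int64(66), np.int64(57)), (np.int64(68), np.int64(13)), (np.int64(70), np.int64(12)), (np.int64(72), np.int64(4))]
block top 56 pos 81.22 slope deg -3.7 std 0.9 span -14.5 16.8
block +x 10 pos 20.64 slope deg -6.2 std 0.75 span -9.8 10.6
block +y 65 pos 14.78 slope deg 0.58 std 0.55 span -17.9 16.8
```

View pics/c5.png

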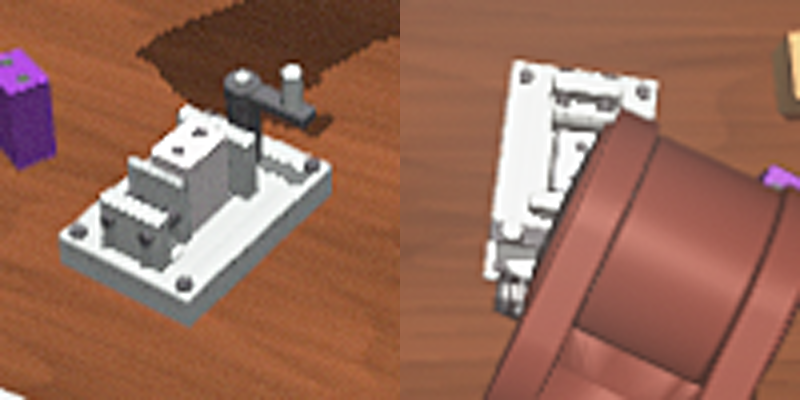

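```bash
python3 - <<'E'
from h import *
for f in('top0','scene0','scene2'):
    s=load(f);C=cloud(s);a=np.radians(-7.5);o=np.array([.5361,-.048])
    d=C[...,:2]-o;X=(d[...,0]*np.cos(a)+d[...,1]*np.sin(a))*1000;Y=(-d[...,0]*np.sin(a)+d[...,1]*np.cos(a))*1000;Z=C[...,2]*1000
    m=(Z>112)&(Z<128)&(X>-85)&(X<-20)&(Y>10)&(Y<60);v,u=np.nonzero(m)
    print(f,m.sum(),'top XY',X[m].mean().round(1),Y[m].mean().round(1),Z[m].mean().round(1),u.mean(),v.mean())
    m=(Z>78)&(Z<105)&(X>-85)&(X<-40)&(Y>-15)&(Y<65);print(' arm',m.sum(),X[m].mean().round(1),Y[m].mean().round(1),np.percentile(Y[m],[1,99]).round(1),np.percentile(X[m],[1,99]).round(1))
    v,u=np.nonzero(m);
    if m.sum()>10:
        p=np.polyfit(Y[m],X[m],1);print(' arm dir deg',np.degrees(np.arctan2(1,p[0])).round(1))
s=load('scene0');a=cv2.imread('pics/scene0.png')[192:242,230:280];b=cv2.imread('pics/top0.png')[195:225,285:325]
print(proj(s,(.5,-.0,.12)))
cv2.imwrite('pics/c6.png',np.hstack([cv2.resize(a,(400,400),interpolation=cv2.INTER_CUBIC),cv2.resize(b,(400,400),interpolation=cv2.INTER_CUBIC)]))
E
```

```text
top0 20 top XY -58.5 42.0 119.1 297.75 206.75
 arm 134 -59.3 16.6 [-12.3  56.4] [-71.3 -47.8]
 arm dir deg 90.7
scene0 29 top XY -58.6 42.4 118.6 262.44827586206895 198.27586206896552
 arm 169 -56.4 22.5 [-9.1 56.6] [-72.  -47.2]
 arm dir deg 90.4
scene2 27 top XY -58.3 43.5 119.7 262.7037037037037 198.14814814814815
 arm 168 -56.9 22.5 [-10.5  56.6] [-70.1 -47.6]
 arm dir deg 90.3
(np.float64(258.95141253334566), np.float64(201.07085900904127))
```

View pics/c6.png

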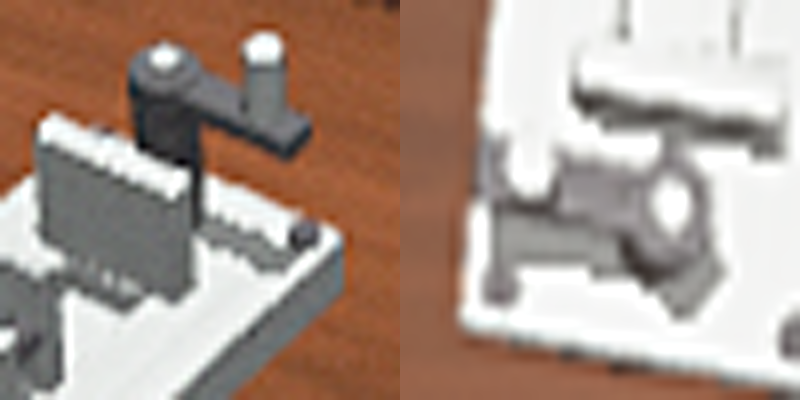

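arm_command([
  [[0.75,0.55,0],10,-0.1],
  [[0.75,0.55,0],10,-0.1],
  [[0.75,0.55,0],10,-0.1],
  [[0.75,0.55,0],10,-0.1],
  [[0.75,0.55,0],10,-0.1],
  [[0.75,0.55,0],10,-0.1],
  [[0.75,0.55,0],10,-0.1],
  [[0.75,0.55,0],10,-0.1],
  [[0.75,0.55,0],10,-0.1],
  [[0,0,0],0,-0.1],
  [[0,0,0],0,-0.1],
])

```text
time: 10.3
tcp_pos: [0.4844, 0.0011, 0.1961]
tool_rot: [[0.132, -0.001, -0.991], [0.991, 0.0, 0.132], [-0.0, -1.0, 0.001]]
contact_force: [-0.2, -0.4, 0.6]
finger_gap: 0.0387
```

```bash
python3 st.py
```

```text
t 10.3 tcp mm [484.4    1.08 196.09] yaw 82.4 ydown [-0.001  0.    -1.   ] F [-0.17 -0.41  0.6 ] M [ 0.005  0.01  -0.   ] gap 38.74 q [-15.4 -14.4 -14.9  89.5  -0.  -97.8]
```

arm_command([
  [[-0.1,0,-3],0,-0.1],
  [[0,0,-3],0,-0.1],
  [[0,0,-2],0,-0.1],
  [[0,0,-1.0],0,-0.1],
  [[0,0,-0.8],0,-0.1],
  [[0,0,0],0,-0.1],
])

```text
time: 11.05
tcp_pos: [0.4832, 0.0011, 0.0982]
tool_rot: [[0.129, -0.0, -0.992], [0.992, 0.0, 0.129], [0.0, -1.0, 0.0]]
contact_force: [0.9, 0.8, -0.0]
finger_gap: 0.0387
```

```bash
python3 st.py; python3 - <<'E'
from h import *
snap('scene','scene3')
a=cv2.imread('pics/scene3.png')[140:260,200:320]
cv2.imwrite('pics/c7.png',cv2.resize(a,(600,600),interpolation=cv2.INTER_CUBIC))
E
```

```text
t 11.05 tcp mm [483.22   1.11  98.21] yaw 82.58 ydown [-0.  0. -1.] F [ 0.91  0.75 -0.04] M [-0.02   0.052 -0.068] gap 38.69 q [-15.4 -14.4 -25.1  79.3  -0.  -98. ]
```

View pics/c7.png

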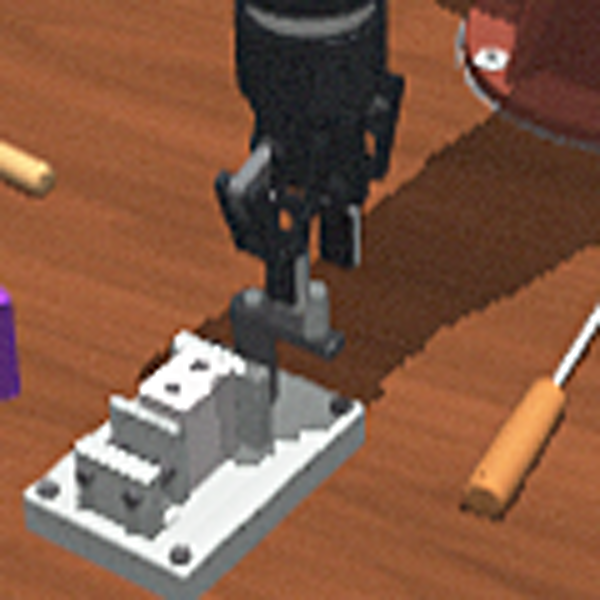

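```bash
python3 - <<'E'
import numpy as np
a=np.radians(-7.5);th=np.radians(np.linspace(90,0,11))
P=np.c_[-60+42*np.cos(th),42*np.sin(th)]
R=np.array([[np.cos(a),-np.sin(a)],[np.sin(a),np.cos(a)]]);W=P@R.T
print(np.diff(W,axis=0).round(2)/10, (W[0]+[536.5,-48.3]).round(1),(W[-1]+[536.5,-48.3]).round(1))
E
```

```text
[[ 0.645 -0.137]
 [ 0.615 -0.236]
 [ 0.571 -0.33 ]
 [ 0.512 -0.415]
 [ 0.441 -0.49 ]
 [ 0.359 -0.553]
 [ 0.268 -0.602]
 [ 0.171 -0.637]
 [ 0.069 -0.655]
 [-0.034 -0.658]] [482.5   1.2] [518.7 -46. ]
```

arm_command([
  [[0,0,0],0,-0.5],
  [[0,0,0],0,-0.5],
  [[0,0,0],0,-0.5],
], newtons=20)

```text
time: 11.48
tcp_pos: [0.4833, 0.0011, 0.0984]
tool_rot: [[0.129, 0.0, -0.992], [0.992, -0.0, 0.129], [-0.0, -1.0, -0.0]]
contact_force: [0.7, 1.0, -0.4]
finger_gap: 0.0217
```

arm_command([
  [[0.645,-0.137,0],-9,-0.5],
  [[0.615,-0.236,0],-9,-0.5],
  [[0.571,-0.33,0],-9,-0.5],
  [[0.512,-0.415,0],-9,-0.5],
  [[0.441,-0.49,0],-9,-0.5],
  [[0.359,-0.553,0],-9,-0.5],
  [[0.268,-0.602,0],-9,-0.5],
  [[0.171,-0.637,0],-9,-0.5],
  [[0.07,-0.655,0],-9,-0.5],
  [[-0.03,-0.5,0],-9,-0.5],
  [[0,0,0],0,-0.5],
])

```text
time: 12.85
tcp_pos: [0.5194, -0.0446, 0.0982]
tool_rot: [[0.992, 0.0, 0.128], [-0.128, 0.0, 0.992], [0.0, -1.0, 0.0]]
contact_force: [0.0, -0.2, 0.4]
finger_gap: 0.0211
```

```bash
python3 st.py
```

```text
t 12.85 tcp mm [519.42 -44.64  98.17] yaw -7.37 ydown [ 0.  0. -1.] F [ 0.01 -0.2   0.44] M [ 0.045  0.042 -0.053] gap 21.11 q [-19.3  -7.4 -18.9  78.5   0.  -11.9]
```

arm_command([
  [[0,-0.3,0],0,-0.5],
  [[0,-0.2,0],0,-0.5],
  [[0,-0.05,0],0,-0.5],
  [[0,0,0],0,-0.5],
])

```text
time: 13.35
tcp_pos: [0.5194, -0.0499, 0.0982]
tool_rot: [[0.992, 0.0, 0.128], [-0.128, 0.0, 0.992], [0.0, -1.0, 0.0]]
contact_force: [0.2, -0.3, -0.4]
finger_gap: 0.0213
```

```bash
python3 st.py
```

```text
t 13.35 tcp mm [519.41 -49.87  98.16] yaw -7.38 ydown [ 0.  0. -1.] F [ 0.19 -0.27 -0.4 ] M [-0.01  -0.018  0.001] gap 21.29 q [-19.9  -7.3 -18.9  78.5   0.  -12.5]
```

arm_command([
  [[0,-0.1,0],0,-0.5],
  [[0,-0.1,0],0,-0.5],
  [[0,0,0],0,-0.5],
])

```text
time: 13.72
tcp_pos: [0.5194, -0.0519, 0.0981]
tool_rot: [[0.992, 0.0, 0.129], [-0.129, 0.0, 0.992], [0.0, -1.0, 0.0]]
contact_force: [0.3, 0.1, -0.3]
finger_gap: 0.0213
```

```bash
python3 st.py;  python3 - <<'E'
from h import *
snap('scene','scene4')
a=cv2.imread('pics/scene4.png')[160:260,190:290]
cv2.imwrite('pics/c8.png',cv2.resize(a,(600,600),interpolation=cv2.INTER_CUBIC))
E
```

```text
t 13.725 tcp mm [519.39 -51.94  98.11] yaw -7.4 ydown [ 0.  0. -1.] F [ 0.33  0.12 -0.33] M [ 0.023  0.002 -0.033] gap 21.31 q [-20.1  -7.3 -18.8  78.5   0.  -12.7]
```

View pics/c8.png

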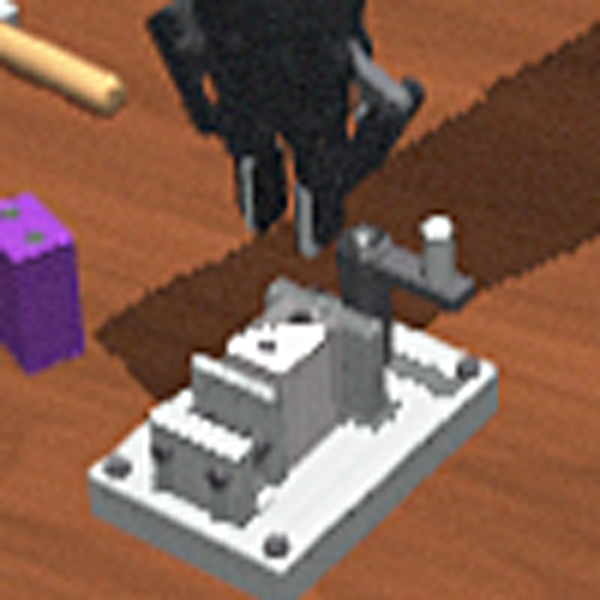

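```bash
python3 - <<'E'
from h import *
s=load('scene4');C=cloud(s)*1000
for (u0,u1,v0,v1) in((228,238,185,200),(238,250,188,203),(258,268,195,208)):
    I=s['image'];
    for v in range(v0,v1,2):
        print(v,[tuple(C[v,u].round(0).astype(int)) for u in range(u0,u1,3)])
    print()
s=load('scene3');C=cloud(s)*1000
for v in range(185,206,2):
    print(v,[tuple(C[v,u].round(0).astype(int)) for u in range(252,274,2)])
E
```

```text
185 [(np.int64(531), np.int64(-73), np.int64(168)), (np.int64(527), np.int64(-67), np.int64(167)), (np.int64(518), np.int64(-63), np.int64(163)), (np.int64(322), np.int64(-176), np.int64(-1))]
187 [(np.int64(347), np.int64(-194), np.int64(1)), (np.int64(525), np.int64(-68), np.int64(160)), (np.int64(522), np.int64(-61), np.int64(160)), (np.int64(507), np.int64(-61), np.int64(150))]
189 [(np.int64(353), np.int64(-190), np.int64(-1)), (np.int64(531), np.int64(-65), np.int64(158)), (np.int64(521), np.int64(-62), np.int64(153)), (np.int64(509), np.int64(-61), np.int64(145))]
191 [(np.int64(366), np.int64(-182), np.int64(3)), (np.int64(529), np.int64(-67), np.int64(150)), (np.int64(521), np.int64(-62), np.int64(146)), (np.int64(507), np.int64(-62), np.int64(137))]
193 [(np.int64(375), np.int64(-177), np.int64(2)), (np.int64(528), np.int64(-68), np.int64(142)), (np.int64(517), np.int64(-65), np.int64(136)), (np.int64(509), np.int64(-61), np.int64(132))]
195 [(np.int64(382), np.int64(-173), np.int64(1)), (np.int64(532), np.int64(-65), np.int64(139)), (np.int64(519), np.int64(-64), np.int64(
[... 8127 characters left out ...]
np.int64(108)), (np.int64(366), np.int64(-50), np.int64(2)), (np.int64(364), np.int64(-44), np.int64(4)), (np.int64(357), np.int64(-41), np.int64(0)), (np.int64(356), np.int64(-35), np.int64(1))]
205 [(np.int64(485), np.int64(-30), np.int64(86)), (np.int64(483), np.int64(-25), np.int64(86)), (np.int64(1431), np.int64(513), np.int64(944)), (np.int64(484), np.int64(-12), np.int64(92)), (np.int64(485), np.int64(-5), np.int64(95)), (np.int64(487), np.int64(2), np.int64(98)), (np.int64(486), np.int64(7), np.int64(100)), (np.int64(475), np.int64(8), np.int64(92)), (np.int64(373), np.int64(-39), np.int64(4)), (np.int64(366), np.int64(-37), np.int64(-1)), (np.int64(367), np.int64(-29), np.int64(3))]
```

arm_command([
  [[-0.41,0.59,1],10,-0.1],
  [[-0.41,0.59,0],10,-0.1],
  [[-0.41,0.59,0],10,-0.1],
  [[-0.41,0.59,0],10,-0.1],
  [[-0.41,0.59,0],10,-0.1],
  [[-0.41,0.59,0],10,-0.1],
  [[-0.41,0.59,0],10,-0.1],
  [[-0.41,0.59,0],10,-0.1],
  [[-0.36,0.58,0],10,-0.1],
  [[0,0,0],0,-0.1],
  [[0,0,0],0,-0.1],
])

```text
time: 15.15
tcp_pos: [0.4831, 0.0009, 0.1082]
tool_rot: [[0.133, 0.0, -0.991], [0.991, -0.0, 0.133], [-0.0, -1.0, -0.0]]
contact_force: [0.3, 0.1, -0.3]
finger_gap: 0.0385
```

```bash
python3 st.py
```

```text
t 15.15 tcp mm [483.14   0.93 108.18] yaw 82.38 ydown [ 0. -0. -1.] F [ 0.35  0.08 -0.31] M [ 0.032  0.001 -0.02 ] gap 38.48 q [-15.4 -14.6 -24.2  80.4  -0.  -97.8]
```

arm_command([
  [[0,0,-1.5],0,-0.1],
  [[0,0,-1],0,-0.1],
  [[0,0,-0.5],0,-0.1],
  [[0,0,0],0,-0.1],
])

```text
time: 15.65
tcp_pos: [0.4826, 0.0012, 0.0775]
tool_rot: [[0.129, -0.001, -0.992], [0.992, 0.0, 0.129], [0.0, -1.0, 0.001]]
contact_force: [-0.5, 0.2, 0.2]
finger_gap: 0.0382
```

```bash
python3 st.py; python3 - <<'E'
from h import *
snap('scene','scene5')
a=cv2.imread('pics/scene5.png')[160:240,220:300]
cv2.imwrite('pics/c9.png',cv2.resize(a,(600,600),interpolation=cv2.INTER_CUBIC))
E
```

```text
t 15.65 tcp mm [482.6    1.17  77.51] yaw 82.58 ydown [-0.001  0.    -1.   ] F [-0.54  0.21  0.24] M [-0.005  0.044 -0.023] gap 38.2 q [-15.4 -14.  -26.9  77.1   0.  -98. ]
```

View pics/c9.png

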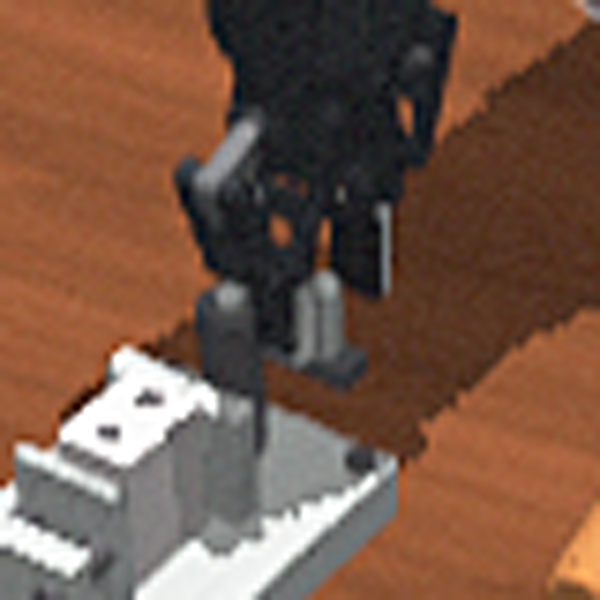

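arm_command([
  [[0,0,0],0,-0.5],
  [[0,0,0],0,-0.5],
  [[0.645,-0.137,0],-9,-0.5],
  [[0.615,-0.236,0],-9,-0.5],
  [[0.571,-0.33,0],-9,-0.5],
  [[0.512,-0.415,0],-9,-0.5],
  [[0,0,0],0,-0.5],
])

```text
time: 16.58
tcp_pos: [0.5066, -0.0103, 0.0782]
tool_rot: [[0.687, 0.0, -0.727], [0.727, 0.0, 0.687], [0.0, -1.0, -0.0]]
contact_force: [-0.2, 0.4, 0.3]
finger_gap: 0.0212
```

```bash
python3 st.py; python3 - <<'E'
from h import *
snap('scene','scene6')
a=cv2.imread('pics/scene6.png')[160:240,220:300]
cv2.imwrite('pics/c10.png',cv2.resize(a,(600,600),interpolation=cv2.INTER_CUBIC))
E
```

```text
t 16.575 tcp mm [506.61 -10.26  78.23] yaw 46.64 ydown [ 0.  0. -1.] F [-0.16  0.36  0.31] M [-0.024  0.052 -0.012] gap 21.19 q [-16.   -9.6 -23.   76.6   0.  -62.6]
```

View pics/c10.png

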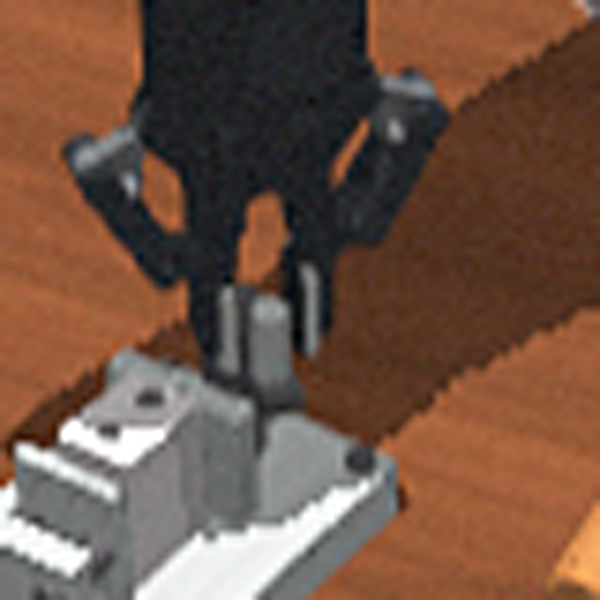

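arm_command([
  [[0.441,-0.49,0],-9,-0.5],
  [[0.359,-0.553,0],-9,-0.5],
  [[0.268,-0.602,0],-9,-0.5],
  [[0.171,-0.637,0],-9,-0.5],
  [[0.07,-0.655,0],-9,-0.5],
  [[-0.03,-0.5,0],-9,-0.5],
  [[0,-0.2,0],0,-0.5],
  [[0,-0.2,0],0,-0.5],
  [[0,0,0],0,-0.5],
])

```text
time: 17.75
tcp_pos: [0.5193, -0.0484, 0.0782]
tool_rot: [[0.992, 0.0, 0.126], [-0.126, -0.0, 0.992], [0.0, -1.0, 0.0]]
contact_force: [-0.5, 1.4, -0.8]
finger_gap: 0.0215
```

```bash
python3 st.py
```

```text
t 17.75 tcp mm [519.31 -48.45  78.21] yaw -7.25 ydown [ 0. -0. -1.] F [-0.52  1.37 -0.82] M [ 0.195 -0.159 -0.033] gap 21.49 q [-19.7  -6.9 -20.6  76.3   0.  -12.5]
```

arm_command([
  [[0,-0.1,0],0,-0.5],
  [[0,-0.1,0],0,-0.5],
  [[0,0,0],0,-0.5],
])

```text
time: 18.12
tcp_pos: [0.5193, -0.0504, 0.0782]
tool_rot: [[0.992, 0.0, 0.128], [-0.128, 0.0, 0.992], [0.0, -1.0, 0.0]]
contact_force: [2.2, 0.9, 0.2]
finger_gap: 0.0215
```

arm_command([
  [[0,-0.1,0],0,-0.5],
  [[0,0,0],0,-0.5],
])

```text
time: 18.38
tcp_pos: [0.5193, -0.0506, 0.0782]
tool_rot: [[0.992, 0.0, 0.128], [-0.128, 0.002, 0.992], [0.0, -1.0, 0.002]]
contact_force: [2.2, 7.0, 0.9]
finger_gap: 0.0216
```

```bash
python3 st.py
```

```text
t 18.375 tcp mm [519.34 -50.59  78.19] yaw -7.36 ydown [ 0.     0.002 -1.   ] F [2.21 7.01 0.89] M [ 1.293 -0.468 -0.064] gap 21.65 q [-20.   -6.9 -20.5  76.4   0.1 -12.7]
```

arm_command([
  [[0,0.4,0],0,-0.3],
  [[0,0,3],0,-0.1],
  [[0,0,5],0,0.2],
  [[2.3,-4.7,0],3.1,0.3],
  [[2.3,-4.7,0],3.1,0.3],
  [[2.4,-4.7,0],3.1,0.3],
  [[2.4,-4.7,0],3.1,0.3],
  [[0,0,0],0,0.3],
  [[0,0,0],0,0.3],
])

```text
time: 19.5
tcp_pos: [0.6128, -0.2351, 0.1578]
tool_rot: [[0.996, -0.001, -0.087], [0.087, 0.0, 0.996], [-0.001, -1.0, 0.001]]
contact_force: [0.4, -0.1, 0.7]
finger_gap: 0.0552
```

```bash
python3 st.py; python3 - <<'E'
from h import *
for n in('scene','top'): snap(n,n+'7')
a=cv2.imread('pics/scene7.png')[160:280,130:280];b=cv2.imread('pics/top7.png')[140:240,280:400]
cv2.imwrite('pics/c11.png',np.hstack([cv2.resize(a,(400,320),interpolation=cv2.INTER_CUBIC),cv2.resize(b,(384,320),interpolation=cv2.INTER_CUBIC)]))
E
```

```text
t 19.5 tcp mm [ 612.77 -235.15  157.78] yaw 4.97 ydown [-0.001  0.    -1.   ] F [ 0.42 -0.09  0.65] M [-0.008 -0.023 -0.009] gap 55.2 q [-32.4  15.8  11.5  85.8  -0.  -37.3]
```

View pics/c11.png

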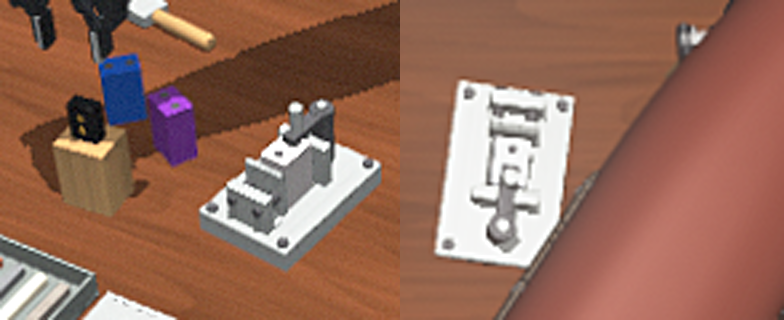

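```bash
cat > m5.py <<'E'
from h import *
def frame(C,o,adeg):
    a=np.radians(adeg);d=C[...,:2]-np.array(o)
    return (d[...,0]*np.cos(a)+d[...,1]*np.sin(a))*1000,(-d[...,0]*np.sin(a)+d[...,1]*np.cos(a))*1000,C[...,2]*1000
def face(name,m,V,U):
    v=V[m];u=U[m];
    if len(v)<5: print(name,len(v));return
    for _ in range(3):
        p=np.polyfit(u,v,1);r=v-np.polyval(p,u);k=np.abs(r)<max(2*np.median(abs(r)),.3);v,u=v[k],u[k]
    print(name,len(v),'pos',np.median(v).round(2),'slope deg',np.degrees(p[0]).round(2),'std',r.std().round(2),'span',u.min().round(1),u.max().round(1))
if __name__=='__main__':
    for f in('scene7','scene2','scene0'):
        s=load(f);C=cloud(s);X,Y,Z=frame(C,(.6127,-.2358),5.1)
        print(f)
        face('handle +x',(abs(X-9)<4)&(abs(Y)<13)&(Z>86)&(Z<120),X,Y)
        face('handle +y',(abs(Y-16)<4)&(abs(X)<7)&(Z>86)&(Z<120),Y,X)
        face('handle top',(abs(Z-125)<5)&(abs(X)<7)&(abs(Y)<13),Z,X)
        face('stand +x',(abs(X-24)<4)&(abs(Y)<26)&(Z>5)&(Z<75),X,Y)
        face('stand +y',(abs(Y-29)<4)&(abs(X)<21)&(Z>5)&(Z<75),Y,X)
    b=cv2.imread('pics/top7.png')[160:225,290:345]
    a=cv2.imread('pics/scene7.png')[200:265,200:280]
    cv2.imwrite('pics/c12.png',np.hstack([cv2.resize(a,(480,390),interpolation=cv2.INTER_CUBIC),cv2.resize(b,(330,390),interpolation=cv2.INTER_CUBIC)])[:, :800])
E
python3 m5.py
```

```text
scene7
handle +x 46 pos 7.97 slope deg -3.52 std 0.82 span -12.0 13.0
handle +y 15 pos 16.87 slope deg -1.11 std 0.27 span -6.6 7.0
handle top 18 pos 124.65 slope deg -0.83 std 0.78 span -6.4 6.7
stand +x 235 pos 22.55 slope deg -0.52 std 1.18 span -26.0 26.0
stand +y 122 pos 29.23 slope deg 0.25 std 0.86 span -21.0 20.6
scene2
handle +x 66 pos 8.79 slope deg -0.55 std 1.55 span -12.7 12.1
handle +y 14 pos 16.41 slope deg -9.74 std 0.39 span -6.2 6.9
handle top 17 pos 124.27 slope deg -2.16 std 0.92 span -6.6 6.1
stand +x 216 pos 22.76 slope deg -1.64 std 1.18 span -25.6 25.9
stand +y 121 pos 29.19 slope deg -1.16 std 0.76 span -21.0 20.9
scene0
handle +x 47 pos 9.23 slope deg 3.44 std 1.05 span -11.7 12.6
handle +y 17 pos 15.42 slope deg -10.69 std 0.35 span -6.7 6.3
handle top 27 pos 123.97 slope deg -0.77 std 1.73 span -5.6 6.3
stand +x 227 pos 22.68 slope deg -0.21 std 1.24 span -26.0 26.0
stand +y 124 pos 29.57 slope deg -0.86 std 0.92 span -20.9 20.5
```

View pics/c12.png

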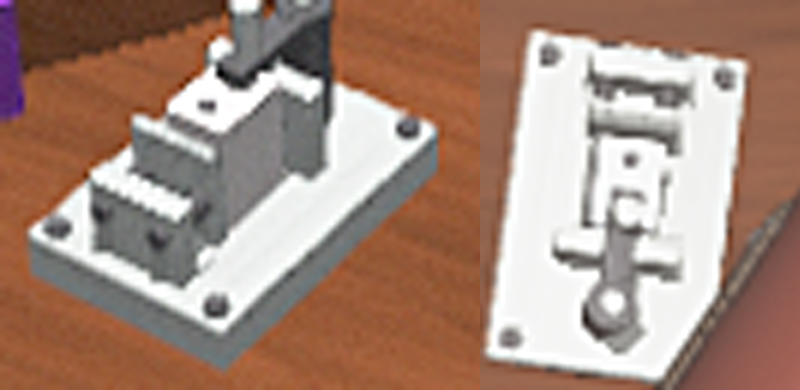

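arm_command([
  [[0.05,-0.05,-3],0,0.2],
  [[0,0,-3],0,0.2],
  [[0,0,-2],0,0.2],
  [[0,0,-1],0,0.2],
  [[0,0,0],0,0],
  [[0,0,0],0,-0.5],
  [[0,0,0],0,-0.5],
  [[0,0,0],0,-0.5],
  [[0,0,0],0,-0.5],
], newtons=40)

```text
time: 20.72
tcp_pos: [0.6144, -0.2364, 0.0694]
tool_rot: [[0.996, 0.002, -0.087], [0.087, -0.001, 0.996], [0.002, -1.0, -0.001]]
contact_force: [0.1, 0.4, 6.1]
finger_gap: 0.0313
```

```bash
python3 st.py; python3 - <<'E'
from h import *
for n in('scene',): snap(n,n+'8')
a=cv2.imread('pics/scene8.png')[140:240,110:230]
cv2.imwrite('pics/c13.png',cv2.resize(a,(720,600),interpolation=cv2.INTER_CUBIC))
E
```

```text
t 20.725 tcp mm [ 614.36 -236.36   69.36] yaw 5.0 ydown [ 0.002 -0.001 -1.   ] F [0.08 0.43 6.07] M [0.117 0.104 0.034] gap 31.29 q [-32.4  17.    3.7  76.6   0.  -37.4]
```

View pics/c13.png

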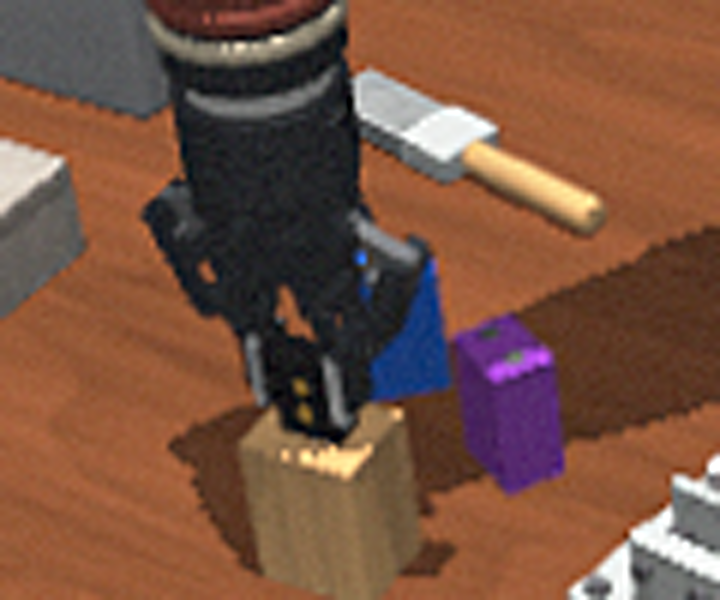

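arm_command([
  [[0,0,0.5],0,-0.5],
  [[0,0,1],0,-0.5],
  [[0,0,2.5],0,-0.5],
  [[0,0,3],0,-0.5],
  [[0,0,3],0,-0.5],
  [[0,0,0],0,-0.5],
])

```text
time: 21.52
tcp_pos: [0.615, -0.2368, 0.1715]
tool_rot: [[0.996, 0.004, -0.087], [0.087, -0.003, 0.996], [0.004, -1.0, -0.003]]
contact_force: [-0.3, -0.2, -1.5]
finger_gap: 0.0313
```

```bash
python3 st.py
```

```text
t 21.525 tcp mm [ 615.02 -236.8   171.49] yaw 5.0 ydown [ 0.004 -0.003 -1.   ] F [-0.29 -0.15 -1.49] M [-0.007  0.024  0.001] gap 31.29 q [-32.4  15.8  13.   86.9   0.  -37.4]
```

arm_command([
  [[-1,3.7,0],-2.5,-0.5],
  [[-1,3.7,0],-2.5,-0.5],
  [[-1,3.7,0],-2.5,-0.5],
  [[-1.1,3.7,0],-2.5,-0.5],
  [[-1.2,3.7,0],-2.5,-0.5],
  [[0,0,0],0,-0.5],
  [[0,0,0],0,-0.5],
  [[0,0,0],0,-0.5],
])

```text
time: 22.52
tcp_pos: [0.5608, -0.0518, 0.1677]
tool_rot: [[0.991, -0.0, 0.131], [-0.131, 0.0, 0.991], [-0.0, -1.0, 0.0]]
contact_force: [0.4, -0.4, -0.7]
finger_gap: 0.0315
```

```bash
python3 st.py; python3 - <<'E'
from h import *
for n in('scene','top'): snap(n,n+'9')
a=cv2.imread('pics/scene9.png')[150:270,170:290];b=cv2.imread('pics/top9.png')[130:240,270:380]
cv2.imwrite('pics/c14.png',np.hstack([cv2.resize(a,(500,500),interpolation=cv2.INTER_CUBIC),cv2.resize(b,(300,300),interpolation=cv2.INTER_CUBIC).repeat(1,0) if 0 else cv2.copyMakeBorder(cv2.resize(b,(300,300)),0,200,0,0,cv2.BORDER_CONSTANT)]))
E
```

```text
t 22.525 tcp mm [560.8  -51.82 167.68] yaw -7.55 ydown [-0.  0. -1.] F [ 0.36 -0.37 -0.67] M [-0.018  0.006 -0.004] gap 31.52 q [-18.6  -0.7  -5.3  85.5  -0.  -11. ]
```

View pics/c14.png

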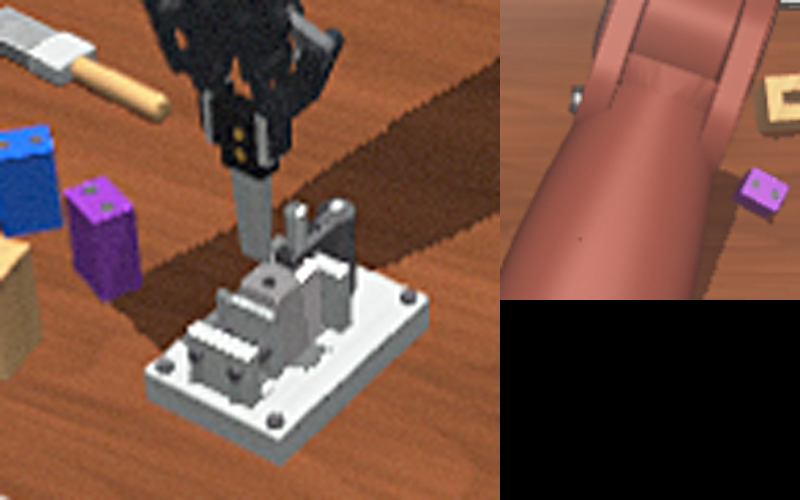

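```bash
cat > m6.py <<'E'
from m5 import *
import sys
def collect(n=5):
    L=[cloud(manip.snapshot('scene')) for _ in range(n)]
    return np.concatenate(L,0)
C=collect(int(sys.argv[1]) if len(sys.argv)>1 else 5)
X,Y,Z=frame(C,(.5361,-.048),-7.5)
ztip=float(sys.argv[2])
face('base +x',(abs(X-77.5)<4)&(abs(Y)<50)&(Z>4)&(Z<21),X,Y)
face('base +y',(abs(Y-55)<4)&(abs(X)<70)&(Z>4)&(Z<21),Y,X)
face('wall +y',(abs(Y-30)<4)&(abs(X+29)<5)&(Z>32)&(Z<71),Y,X)
face('wall +x',(abs(X+23)<4)&(abs(Y)<28)&(Z>32)&(Z<71),X,Y)
face('block +x low',(abs(X-22)<4)&(abs(Y)<13)&(Z>45)&(Z<77),X,Y)
face('block +y',(abs(Y-16)<4)&(abs(X)<18)&(Z>30)&(Z<76),Y,X)
m=(abs(X-28)<9)&(abs(Y)<9)&(Z>ztip+6)&(Z<ztip+64)&(Z>88)
Xc=X-(1.25+(Z-1.3-ztip)/14)
face('blade centre vs z',m,Xc,Z); face('blade centre vs y',m,Xc,Y)
m=(abs(Y-11)<4)&(abs(X-26)<6)&(Z>ztip+35)&(Z<ztip+64)&(Z>88)
face('blade +y',m,Y,Z)
m=(X>15)&(X<40)&(abs(Y)<8)&(Z>84)&(Z<ztip+50);print('lowest blade z',np.percentile(Z[m],[0,1,3,10]).round(1))
m=(Z>70)&(Z<84)&(abs(Y)<20)&(X>24)&(X<44);h=np.histogram(X[m],bins=np.arange(24,45,1));print('plate top X',list(zip(h[1].astype(int).tolist(),h[0].tolist())))
for z0 in range(72,84,2):
    k=m&(Z>=z0)&(Z<z0+2)
    if k.sum()>4: print(z0,k.sum(),np.percentile(X[k],[5,50,95]).round(1))
E
python3 m6.py 5 108; python3 st.py
```

```text
base +x 409 pos 76.59 slope deg -0.12 std 0.77 span -49.8 49.9
base +y 480 pos 54.19 slope deg -0.08 std 0.81 span -69.6 69.8
wall +y 106 pos 28.87 slope deg -4.55 std 1.11 span -34.0 -24.2
wall +x 187 pos -24.82 slope deg -0.2 std 1.02 span -26.0 28.0
block +x low 59 pos 20.39 slope deg -0.13 std 0.76 span -12.3 13.0
block +y 376 pos 14.8 slope deg -0.12 std 0.76 span -17.9 17.8
blade centre vs z 270 pos 22.79 slope deg 1.62 std 0.8 span 114.2 171.9
blade centre vs y 267 pos 22.83 slope deg -0.23 std 0.86 span -8.9 9.0
blade +y 105 pos 11.11 slope deg 0.1 std 1.09 span 143.2 171.7
lowest blade z [ 84.2  84.4 109.3 113.4]
plate top X [(24, 4), (25, 1), (26, 0), (27, 0), (28, 0), (29, 4), (30, 5), (31, 4), (32, 13), (33, 17), (34, 24), (35, 32), (36, 47), (37, 53), (38, 42), (39, 30), (40, 7), (41, 8), (42, 0), (43, 0)]
72 38 [30.4 37.4 40.6]
74 34 [27.5 37.4 39.9]
76 38 [30.7 37.1 39.8]
78 63 [30.7 36.4 39.5]
80 59 [32.3 35.1 39.5]
82 28 [33.9 36.6 39.7]
t 22.875 tcp mm [560.76 -51.2  168.08] yaw -7.52 ydown [-0.  0. -1.] F [-0.62 -0.11 -1.78] M [ 0.018 -0.025 -0.071] gap 31.05 q [-18.5  -0.7  -5.3  85.5   0.  -11. ]
```

```bash
cat >> m6.py <<'E'
for z0 in range(100,176,8):
    k=(abs(X-28)<11)&(abs(Y)<10)&(Z>=z0)&(Z<z0+8)
    if k.sum()>4: print('blade z',z0+4,k.sum(),'face X',np.median(X[k]).round(2),'centre',np.median(Xc[k]).round(2))
k=(abs(X-34)<8)&(abs(Y)<14)&(Z>182)&(Z<205);face('handle +x',k,X,Z)
E
python3 m6.py 5 108 | tail -12
```

```text
80 59 [32.3 35.9 39.1]
82 35 [30.7 35.9 40. ]
blade z 112 48 face X 22.93 centre 21.4
blade z 120 66 face X 23.76 centre 21.79
blade z 128 66 face X 24.77 centre 22.02
blade z 136 57 face X 26.06 centre 22.78
blade z 144 68 face X 26.37 centre 22.83
blade z 152 73 face X 27.15 centre 22.81
blade z 160 75 face X 27.41 centre 22.45
blade z 168 72 face X 28.44 centre 22.97
blade z 176 47 face X 29.64 centre 23.68
handle +x 225 pos 31.96 slope deg -0.56 std 0.95 span 182.1 204.9
```

arm_command([
  [[0.15,-0.1,-0.5],0,-0.5],
  [[0,0,-1.2],0,-0.5],
  [[0,0,-0.5],0,-0.5],
  [[0,0,0],0,-0.5],
  [[0,0,0],0,-0.5],
])

```text
time: 23.75
tcp_pos: [0.5623, -0.0519, 0.1463]
tool_rot: [[0.991, 0.0, 0.131], [-0.131, 0.0, 0.991], [0.0, -1.0, 0.0]]
contact_force: [0.1, 1.0, -0.6]
finger_gap: 0.0316
```

```bash
python3 st.py; python3 m6.py 6 86; python3 - <<'E'
from h import *
snap('scene','scene10')
a=cv2.imread('pics/scene10.png')[180:255,190:265]
cv2.imwrite('pics/c15.png',cv2.resize(a,(600,600),interpolation=cv2.INTER_CUBIC))
E
```

```text
t 23.75 tcp mm [562.3  -51.94 146.33] yaw -7.5 ydown [ 0.  0. -1.] F [ 0.06  1.04 -0.58] M [ 0.002 -0.029  0.037] gap 31.58 q [-18.6  -0.4  -7.2  83.2   0.  -11. ]
base +x 535 pos 76.5 slope deg -0.15 std 0.91 span -49.9 49.7
base +y 639 pos 54.11 slope deg -0.17 std 0.89 span -69.9 69.8
wall +y 115 pos 28.57 slope deg -4.97 std 0.81 span -33.9 -24.1
wall +x 180 pos -24.94 slope deg -2.27 std 0.87 span -25.5 28.0
block +x low 78 pos 20.05 slope deg -1.48 std 0.95 span -12.3 12.3
block +y 397 pos 14.76 slope deg -0.42 std 0.65 span -18.0 17.9
blade centre vs z 368 pos 23.76 slope deg 1.8 std 1.0 span 92.1 149.9
blade centre vs y 326 pos 23.65 slope deg -5.02 std 1.05 span -9.0 9.0
blade +y 120 pos 10.33 slope deg 1.57 std 1.01 span 121.1 150.0
lowest blade z [84.1 85.2 88.3 92.4]
plate top X [(24, 3), (25, 3), (26, 1), (27, 2), (28, 0), (29, 4), (30, 0), (31, 5), (32, 10), (33, 16), (34, 31), (35, 36), (36, 46), (37, 76), (38, 53), (39, 39), (40, 16), (41, 3), (42, 0), (43, 0)]
72 47 [34.2 37.5 40.3]
74 36 [27.1 37.7 39.7]
76 42 [29.4 37.6 40. ]
78 65 [31.2 36.6 40.2]
80 72 [32.4 36.  39.3]
82 44 [34.2 36.8 39.9]
blade z 104 85 face X 25.9 centre 23.38
blade z 112 84 face X 26.06 centre 23.05
blade z 120 89 face X 26.96 centre 23.39
blade z 128 96 face X 27.07 centre 23.02
blade z 136 91 face X 28.76 centre 24.13
blade z 144 81 face X 29.51 centre 24.14
blade z 152 75 face X 31.3 centre 25.41
blade z 160 73 face X 33.58 centre 27.01
blade z 168 91 face X 33.94 centre 26.76
blade z 176 93 face X 33.59 centre 26.04
handle +x 204 pos 33.43 slope deg -5.17 std 1.05 span 182.0 204.3
```

View pics/c15.png

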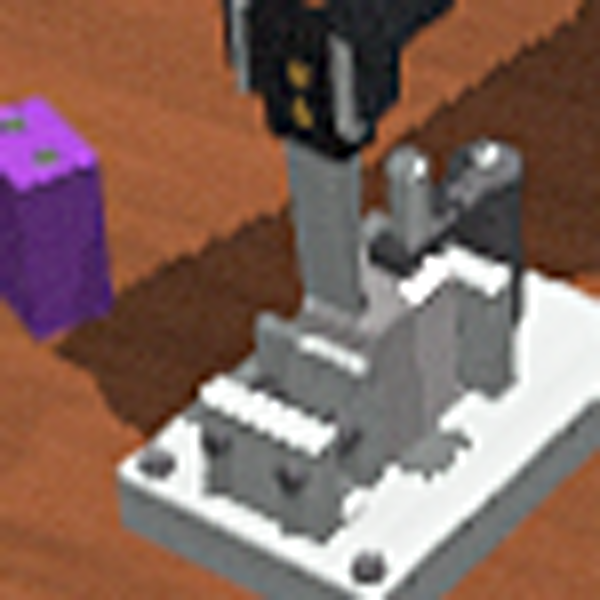

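arm_command([
  [[0.05,0,-0.4],0,-0.5],
  [[0,0,-0.3],0,-0.5],
  [[0,0,-0.3],0,-0.5],
  [[0,0,0],0,-0.5],
  [[0,0,0],0,-0.5],
])

```text
time: 24.72
tcp_pos: [0.5627, -0.0519, 0.1362]
tool_rot: [[0.991, 0.0, 0.131], [-0.131, 0.0, 0.991], [0.0, -1.0, 0.0]]
contact_force: [-0.2, -1.0, -0.6]
finger_gap: 0.0316
```

```bash
python3 st.py
```

```text
t 24.725 tcp mm [562.73 -51.94 136.16] yaw -7.5 ydown [ 0.  0. -1.] F [-0.18 -1.01 -0.56] M [ 0.008  0.003 -0.032] gap 31.61 q [-18.5  -0.3  -8.1  82.2   0.  -11. ]
```

arm_command([
  [[0,0,-0.3],0,-0.5],
  [[0,0,-0.3],0,-0.5],
  [[0,0,-0.2],0,-0.5],
  [[0,0,0],0,-0.5],
])

```text
time: 25.22
tcp_pos: [0.5625, -0.0519, 0.1278]
tool_rot: [[0.991, -0.0, 0.131], [-0.131, 0.0, 0.991], [-0.0, -1.0, 0.0]]
contact_force: [-0.4, -0.5, -1.5]
finger_gap: 0.0313
```

```bash
cat > favg.py <<'E'
from h import *
F=[];M=[]
for i in range(6):
    manip.snapshot('scene');s=manip.state();F.append(s['contact_force']);M.append(s['torque'])
print('Favg',np.mean(F,0).round(2),'std',np.std(F,0).round(2),'Mavg',np.mean(M,0).round(3),'z',round(s['tcp_pos'][2]*1000,2),'t',s['time'],'xy',np.round(np.array(s['tcp_pos'][:2])*1000,2))
E
python3 favg.py
```

```text
Favg [-0.2  -0.01 -0.94] std [0.77 0.39 0.33] Mavg [-0.015  0.001 -0.042] z 128.24 t 25.525 xy [562.78 -51.97]
```

arm_command([
  [[0,0,-0.3],0,-0.5],
  [[0,0,-0.3],0,-0.5],
  [[0,0,-0.2],0,-0.5],
  [[0,0,0],0,-0.5],
])

```text
time: 26.02
tcp_pos: [0.5625, -0.0519, 0.1198]
tool_rot: [[0.991, -0.0, 0.131], [-0.131, 0.0, 0.991], [-0.0, -1.0, 0.0]]
contact_force: [-0.7, -0.1, -1.3]
finger_gap: 0.0316
```

```bash
python3 favg.py;  python3 - <<'E'
from h import *
snap('scene','scene11')
a=cv2.imread('pics/scene11.png')[180:255,190:265]
cv2.imwrite('pics/c16.png',cv2.resize(a,(600,600),interpolation=cv2.INTER_CUBIC))
E
```

```text
Favg [-0.25  0.1  -0.66] std [0.63 0.29 0.62] Mavg [ 0.015 -0.003 -0.017] z 120.25 t 26.325 xy [562.79 -51.98]
```

View pics/c16.png

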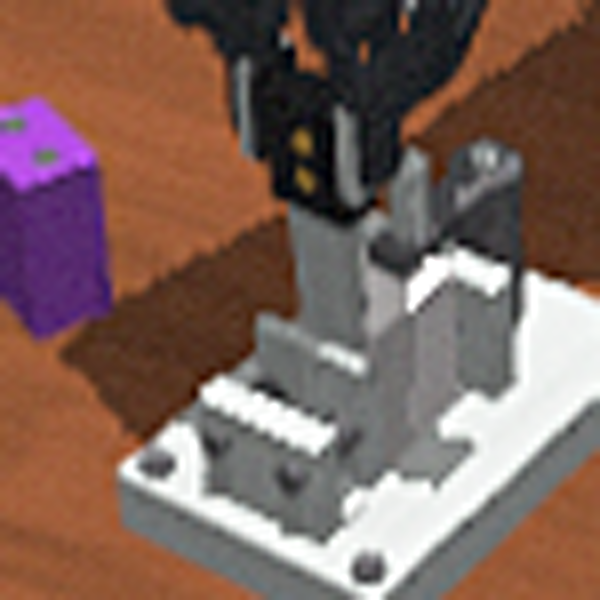

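arm_command([
  [[0,0,-0.2],0,-0.5],
  [[0,0,-0.2],0,-0.5],
  [[0,0,0],0,-0.5],
])

```text
time: 26.75
tcp_pos: [0.5626, -0.0519, 0.1159]
tool_rot: [[0.991, -0.0, 0.131], [-0.131, 0.0, 0.991], [-0.0, -1.0, 0.0]]
contact_force: [0.4, -0.5, -0.6]
finger_gap: 0.0319
```

```bash
python3 favg.py
```

```text
Favg [ 0.   -0.34 -1.09] std [0.79 0.51 0.19] Mavg [-0.    -0.017  0.006] z 116.19 t 27.05 xy [562.73 -51.96]
```

arm_command([
  [[0,0,-0.2],0,-0.5],
  [[0,0,-0.1],0,-0.5],
  [[0,0,0],0,-0.5],
])

```text
time: 27.42
tcp_pos: [0.5626, -0.0519, 0.113]
tool_rot: [[0.991, -0.0, 0.131], [-0.131, 0.0, 0.991], [-0.0, -1.0, 0.0]]
contact_force: [-0.0, 0.4, -1.4]
finger_gap: 0.0313
```

```bash
python3 favg.py
```

```text
Favg [ 0.36 -0.28 -0.88] std [0.43 0.35 0.56] Mavg [ 0.001 -0.037 -0.006] z 113.18 t 27.725 xy [562.74 -51.96]
```

arm_command([
  [[0,0,-0.2],0,-0.5],
  [[0,0,-0.1],0,-0.5],
  [[0,0,0],0,-0.5],
])

```text
time: 28.1
tcp_pos: [0.5627, -0.0519, 0.11]
tool_rot: [[0.991, -0.0, 0.131], [-0.131, 0.0, 0.991], [-0.0, -1.0, 0.0]]
contact_force: [0.4, 0.1, -1.3]
finger_gap: 0.0313
```

```bash
python3 favg.py
```

```text
Favg [ 0.21  0.11 -1.51] std [0.3  0.55 0.35] Mavg [-0.019 -0.087  0.006] z 110.14 t 28.4 xy [562.71 -51.95]
```

arm_command([
  [[0,0,-0.2],0,-0.5],
  [[0,0,0],0,-0.5],
])

```text
time: 28.65
tcp_pos: [0.5626, -0.0519, 0.1079]
tool_rot: [[0.991, -0.0, 0.131], [-0.131, 0.0, 0.991], [-0.0, -1.0, 0.0]]
contact_force: [1.0, 0.2, -1.1]
finger_gap: 0.0315
```

```bash
python3 favg.py
```

```text
Favg [ 0.12 -0.05 -1.22] std [0.48 0.37 0.31] Mavg [-0.022 -0.116 -0.003] z 108.15 t 28.95 xy [562.72 -51.95]
```

arm_command([
  [[0.05,0,-0.1],0,-0.5],
  [[0,0,-0.1],0,-0.5],
  [[0,0,0],0,-0.5],
])

```text
time: 29.32
tcp_pos: [0.5631, -0.0519, 0.106]
tool_rot: [[0.991, -0.0, 0.131], [-0.131, 0.0, 0.991], [-0.0, -1.0, 0.0]]
contact_force: [-0.1, -0.6, -1.1]
finger_gap: 0.0315
```

```bash
python3 favg.py
```

```text
Favg [-0.11  0.1  -1.26] std [0.11 0.23 0.38] Mavg [ 0.011 -0.055 -0.006] z 106.17 t 29.625 xy [563.23 -51.95]
```

arm_command([
  [[0,0,-0.2],0,-0.5],
  [[0,0,0],0,-0.5],
])

```text
time: 29.88
tcp_pos: [0.5631, -0.052, 0.104]
tool_rot: [[0.991, -0.0, 0.131], [-0.131, 0.0, 0.991], [-0.0, -1.0, 0.0]]
contact_force: [0.7, 0.5, -0.4]
finger_gap: 0.0316
```

```bash
python3 favg.py
```

```text
Favg [ 0.25  0.09 -1.35] std [0.37 0.35 0.55] Mavg [-0.035 -0.049  0.002] z 104.08 t 30.175 xy [563.17 -51.95]
```

arm_command([
  [[0,0,-0.2],0,-0.5],
  [[0,0,0],0,-0.5],
])

```text
time: 30.42
tcp_pos: [0.5632, -0.052, 0.102]
tool_rot: [[0.991, -0.0, 0.131], [-0.131, 0.0, 0.991], [-0.0, -1.0, 0.0]]
contact_force: [-0.1, -0.2, -0.5]
finger_gap: 0.0312
```

```bash
python3 favg.py
```

```text
Favg [-0.25 -0.07 -1.22] std [0.36 0.29 0.44] Mavg [-0.048  0.001 -0.014] z 102.06 t 30.725 xy [563.16 -51.94]
```

arm_command([
  [[0,0,-0.2],0,-0.5],
  [[0,0,0],0,-0.5],
])

```text
time: 30.98
tcp_pos: [0.5632, -0.0519, 0.1]
tool_rot: [[0.991, -0.0, 0.131], [-0.131, 0.0, 0.991], [-0.0, -1.0, 0.0]]
contact_force: [-0.7, 0.3, -0.9]
finger_gap: 0.0318
```

```bash
python3 favg.py
```

```text
Favg [ 0.08  0.07 -1.41] std [0.34 0.38 0.6 ] Mavg [-0.029  0.003 -0.011] z 100.03 t 31.275 xy [563.14 -51.95]
```

```bash
python3 m6.py 4 40.6; python3 - <<'E'
from h import *
snap('scene','scene12')
a=cv2.imread('pics/scene12.png')[180:255,190:265]
cv2.imwrite('pics/c17.png',cv2.resize(a,(600,600),interpolation=cv2.INTER_CUBIC))
E
```

```text
base +x 364 pos 76.5 slope deg 0.05 std 0.9 span -50.0 49.6
base +y 317 pos 54.38 slope deg -0.04 std 0.65 span -69.9 69.7
wall +y 100 pos 29.07 slope deg -3.22 std 1.27 span -33.9 -24.0
wall +x 135 pos -24.53 slope deg -7.07 std 1.06 span 11.5 27.9
block +x low 9 pos 21.29 slope deg -13.76 std 0.57 span -10.1 12.5
block +y 293 pos 14.79 slope deg 0.19 std 0.69 span -17.8 17.8
blade centre vs z 66 pos 24.25 slope deg -0.57 std 0.93 span 88.5 104.4
blade centre vs y 74 pos 24.3 slope deg -2.5 std 1.1 span -8.4 8.6
blade +y 47 pos 10.0 slope deg -2.87 std 1.14 span 88.3 104.4
lowest blade z [84.1 84.2 84.3 84.7]
plate top X [(24, 6), (25, 13), (26, 6), (27, 18), (28, 14), (29, 7), (30, 4), (31, 7), (32, 7), (33, 14), (34, 16), (35, 27), (36, 37), (37, 42), (38, 38), (39, 28), (40, 10), (41, 1), (42, 1), (43, 0)]
72 37 [29.  37.4 40.1]
74 28 [28.6 37.8 40.4]
76 53 [25.2 36.1 39.5]
78 57 [25.9 33.8 38.1]
80 53 [27.  34.9 39.9]
82 47 [26.4 35.2 40. ]
blade z 104 60 face X 29.55 centre 23.79
blade z 112 31 face X 30.85 centre 24.75
blade z 120 59 face X 33.56 centre 26.77
blade z 128 58 face X 33.32 centre 25.87
blade z 136 53 face X 33.87 centre 25.79
blade z 144 54 face X 34.47 centre 25.96
blade z 152 122 face X 31.3 centre 22.24
blade z 160 29 face X 31.98 centre 22.56
handle +x 60 pos 38.49 slope deg 5.22 std 1.36 span 186.5 205.0
```

View pics/c17.png

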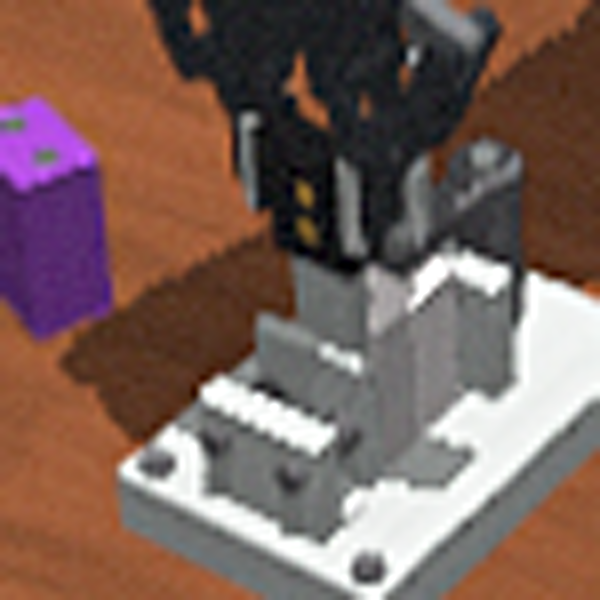

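arm_command([
  [[0,0,-0.2],0,-0.5],
  [[0,0,0],0,-0.5],
])

```text
time: 31.78
tcp_pos: [0.5632, -0.052, 0.0981]
tool_rot: [[0.991, 0.0, 0.131], [-0.131, 0.0, 0.991], [0.0, -1.0, 0.0]]
contact_force: [-0.2, -0.6, -0.7]
finger_gap: 0.0317
```

```bash
python3 favg.py
```

```text
Favg [-0.01  0.32 -1.4 ] std [0.25 0.51 0.4 ] Mavg [-0.036  0.011  0.002] z 98.06 t 32.075 xy [563.17 -51.95]
```

arm_command([
  [[0,0,-0.2],0,-0.5],
  [[0,0,0],0,-0.5],
])

```text
time: 32.33
tcp_pos: [0.5631, -0.052, 0.096]
tool_rot: [[0.991, -0.0, 0.131], [-0.131, 0.0, 0.991], [-0.0, -1.0, 0.0]]
contact_force: [0.5, 0.3, -2.1]
finger_gap: 0.0314
```

```bash
python3 favg.py
```

```text
Favg [ 0.07 -0.37 -1.44] std [0.62 0.37 0.48] Mavg [-0.038  0.047 -0.004] z 96.02 t 32.625 xy [563.13 -51.94]
```

arm_command([
  [[0,0,-0.15],0,-0.5],
  [[0,0,0],0,-0.5],
])

```text
time: 32.88
tcp_pos: [0.5632, -0.052, 0.0946]
tool_rot: [[0.991, 0.0, 0.131], [-0.131, 0.0, 0.991], [0.0, -1.0, 0.0]]
contact_force: [0.4, -0.7, -0.3]
finger_gap: 0.0314
```

```bash
python3 favg.py
```

```text
Favg [-0.6   0.14 -0.51] std [0.3  0.36 0.33] Mavg [-0.021  0.074  0.025] z 94.61 t 33.175 xy [563.2  -51.91]
```

arm_command([
  [[0,0,-0.15],0,-0.5],
  [[0,0,0],0,-0.5],
])

```text
time: 33.42
tcp_pos: [0.5632, -0.0519, 0.0931]
tool_rot: [[0.991, 0.0, 0.131], [-0.131, 0.0, 0.991], [-0.0, -1.0, 0.0]]
contact_force: [0.5, 0.4, -0.5]
finger_gap: 0.0319
```

```bash
python3 favg.py; python3 st.py
```

```text
Favg [-0.35  0.16 -0.18] std [0.35 0.45 0.45] Mavg [-0.007  0.078  0.015] z 93.08 t 33.725 xy [563.2  -51.93]
t 33.725 tcp mm [563.2  -51.93  93.08] yaw -7.5 ydown [-0.  0. -1.] F [ 0.24 -0.12 -0.37] M [ 0.016  0.05  -0.027] gap 31.2 q [-18.5   0.5 -11.8  77.7   0.  -11. ]
```

arm_command([
  [[0,0,-0.15],0,-0.5],
  [[0,0,0],0,-0.5],
])

```text
time: 33.98
tcp_pos: [0.5632, -0.052, 0.0917]
tool_rot: [[0.991, 0.0, 0.131], [-0.131, 0.0, 0.991], [0.0, -1.0, 0.0]]
contact_force: [0.1, 0.9, 0.3]
finger_gap: 0.0311
```

```bash
python3 favg.py
```

```text
Favg [-0.35 -0.03  0.83] std [0.3  0.32 0.48] Mavg [-0.026  0.093  0.001] z 91.63 t 34.275 xy [563.22 -51.97]
```

arm_command([
  [[0,0,-0.15],0,-0.5],
  [[0,0,0],0,-0.5],
])

```text
time: 34.52
tcp_pos: [0.5633, -0.052, 0.0902]
tool_rot: [[0.991, 0.0, 0.131], [-0.131, 0.0, 0.991], [0.0, -1.0, 0.0]]
contact_force: [0.3, 0.3, 1.5]
finger_gap: 0.0313
```

```bash
python3 favg.py; python3 st.py
```

```text
Favg [-0.53 -0.35  1.71] std [0.5  0.4  0.61] Mavg [-0.027  0.079  0.011] z 90.16 t 34.825 xy [563.23 -52.  ]
t 34.825 tcp mm [563.23 -52.    90.16] yaw -7.5 ydown [ 0.  0. -1.] F [-0.59 -0.22  1.48] M [-0.041  0.097  0.   ] gap 31.26 q [-18.5   0.6 -12.1  77.4   0.  -11. ]
```

```bash
python3 - <<'E'
from h import *
from m5 import frame
s=snap('scene','scene13');snap('top','top13')
a=cv2.imread('pics/scene13.png')[150:270,130:280];
cv2.imwrite('pics/c18.png',cv2.resize(a,(750,600),interpolation=cv2.INTER_CUBIC))
X,Y,Z=frame(cloud(s),(.5361,-.048),-7.5)
m=(Z>112)&(Z<124)&(X>-30)&(X<-8)&(abs(Y)<15);print('pin',m.sum(),X[m].mean().round(1),Y[m].mean().round(1))
E
python3 st.py
```

```text
pin 2 -17.7 6.9
t 34.925 tcp mm [563.25 -51.98  90.18] yaw -7.5 ydown [ 0.  0. -1.] F [-0.09 -0.64  2.13] M [-0.069  0.049  0.016] gap 31.38 q [-18.5   0.6 -12.1  77.4   0.  -11. ]
```

View pics/c18.png

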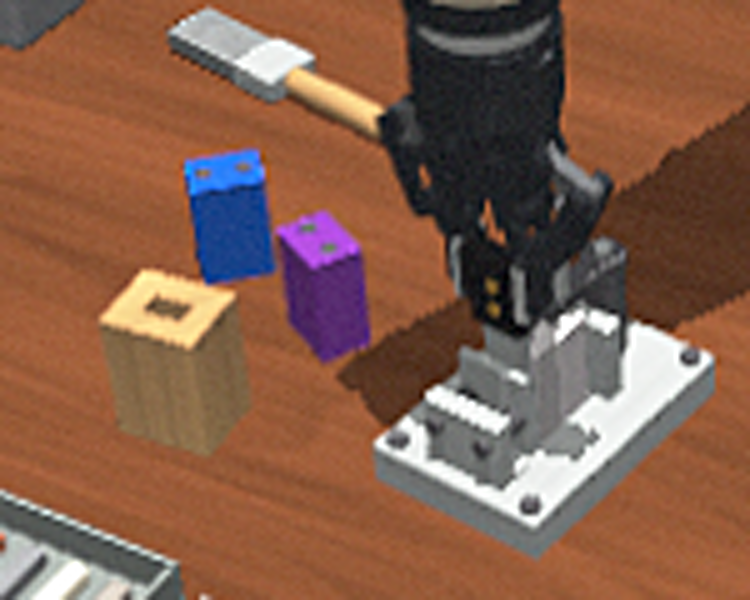

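View pics/scene13.png

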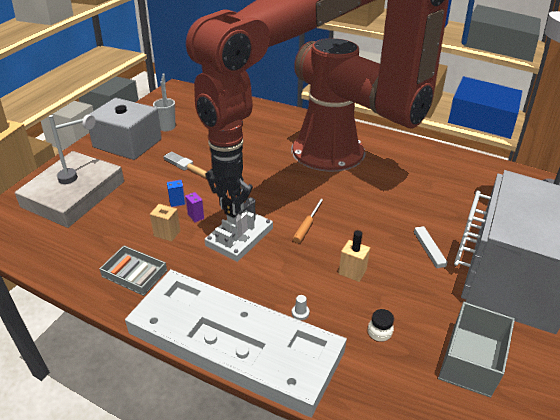

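```bash
python3 - <<'E'
from h import *
from m5 import frame
for f in('scene7','top7','scene9'):
    X,Y,Z=frame(cloud(load(f)),(.5361,-.048),-7.5)
    m=(Z>113)&(Z<126)&(X>-35)&(X<-5)&(abs(Y)<18);print(f,'pin',m.sum(),X[m].mean().round(1),Y[m].mean().round(1))
    m=(Z>87)&(Z<97)&(X>-48)&(X<0)&(abs(Y)<25)&~((X>-28)&(X<-8));p=np.polyfit(X[m],Y[m],1);print(' arm dir deg',m.sum(),np.degrees(np.arctan(p[0])).round(1))
E
```

```text
scene7 pin 19 -16.6 1.8
 arm dir deg 41 -3.5
top7 pin 18 -17.1 0.5
 arm dir deg 38 2.8
scene9 pin 19 -17.2 1.1
 arm dir deg 37 -3.1
```

```bash
python3 -c "
from cell import manip
print(manip.finish_job())"
```

```text
the job is handed in; nothing more can be done
None
```

I carried out all the steps in order and handed the job in at about 35 s of the 72 s allowed. The finish call reported no verdict.

**What was done**
- **Insert:** it went upright into the pocket and met the floor with about 11 N. After I let go, its top read 80 mm above the bench, allowing for the camera's height bias.
- **Lever:** I swung it shut onto its stop with about 7 N.
- **Gauge:** I lowered the blade into the gap until it dragged by about 3 N, roughly 5 mm past first contact. By the spring rate that is about 3.5 N on the plate. The gripper still holds the gauge, and the blade tip is about 6 mm above the base's top.

**What failed or disagreed**
- **Missed sweep:** my first sweep at the lever pin passed over it and touched nothing. In the pictures the fingertips stood about 26 mm higher than the reported TCP. I lowered the tool by that and the second sweep worked.
- **Lever angle:** the cameras put the shut pin 0.5 to 1.8 mm off the centre line. That is within their error, so I relied on the 7 N stop contact. The gripper hides the lever in the last picture, so I last saw it clearly just before inserting the gauge.
- **Gap width:** the blade met resistance at a gap of about 8.5 mm, wider than the 5 to 7.5 mm given. The insert shifting in its pocket would explain that.
- **Plate force:** I worked it out from the depth and the drag; I did not measure the plate's movement.

In the last scene picture nothing else on the bench appears to have moved.

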